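Latch the lid of the chilled food box

TASK

Fasten the lid of the chilled food box on the deli counter with its draw latch: lift the wire loop by its tab, hook its bar under the lip of the keeper on the lid and let go, then press the lever down past centre and fully home into its spring clip, so that it lies flat against its stop and the lid is drawn tight. Press firmly but do not force anything (never lean on the lever or the box with more than about 40 N), and do not disturb the little pot, the jar or the tub.

Things in the scene. Friction and masses are not known exactly. Their poses are not given: they have to be found in the camera images.
- carrier: white chilled food box, 320 x 220 mm, 110 mm high, fixed to the counter. Origin at the underside, straight below the lever's pivot; z up; its x axis runs from the lever to the keeper (the direction of draw), horizontal. The latch works in the vertical plane y = 0 of this frame. The top (deck with the latch, x = -125 to 25 mm, and the lid beyond) is level at 110 mm.
- lever_pivot (a point): pivot axis of the latch lever (parallel to the box's y), 16 mm above the box top.
- lever (a joint): angle of the steel lever, rad: 0 = flat (home, hard stop), 1.57 = upright, more = leaning to the keeper. Starts 1.1 to 1.4; a stiff hinge (0.1 N m) keeps it where it is left. Bar 30 mm wide, 6 mm thick, 75 mm long, plus a 16 mm wide tongue to 92 mm; flat, it points to the box's -x, upper face 24 mm above the box top. At angle t a point d along it is d*cos t to -x of the pivot and d*sin t above.
- lever_pad (a point): where to press: middle of the lever's upper face (it faces the keeper when the lever is up), 58 mm along it and 8 mm off the pivot plane. Past centre at about 0.09 rad. From 0.11 rad down a spring clip (two tapering jaws, 82 to 92 mm from the pivot, up to 36 mm above the box top) wedges ever tighter on the tongue: pressing rises to about 25 N just before the stop.
- loop (a joint): angle of the wire loop about its pin on the lever, rad: the loop's slope above level (bar end up) is this value minus the lever angle; it starts at 0.05 to 0.5. At lever angle t the pin lies 30*cos(t - 0.07) mm to -x of the pivot and 30*sin(t - 0.07) mm above it. The hinge is slightly stiff, so the loop stays where it is left.
- loop_bar (a point): centre of the loop's cross bar, a 6 mm round steel bar 42 mm long (along the box's y), 90 mm from the pin; the loop's two side wires are 42 mm apart.
- loop_tab (a point): grasp point on the upright thumb tab at the loop's end: a steel plate 22 mm wide (along the box's y; pinch it across this width), 5 mm thick, top edge 9.5 mm above this point. With the loop level this point lies 28 mm above and 12.5 mm beyond (+x) the bar's centre and turns with the loop. The loop can turn between the fingers.
- keeper_seat (a point): centre of the bar when seated in the keeper, a 16 mm wide steel hook on the lid, open to the box's +x: upright face 3 mm to -x of this point; lip from 7 to 11 mm above it, reaching 2 mm to +x; floor 3 mm below it (two ledges, 10 to 18 mm off the middle, reaching 13 mm to +x). The bar must come over the top, go down at least 5 mm (better 7) to +x, then be drawn back to -x under the lip.
- lidpart (a joint): how far the lid has been drawn against its rubber seal towards the lever, m: 0 at rest, springs back with about 10 N per mm; about 0.005 when the latch is closed.
- pot: bystander: small white pot, 52 mm wide, 40 mm high, standing on the box's deck beside the lever; origin at its underside.
- jar: bystander: jar 72 mm wide, 110 mm high, on the counter; origin at its underside.
- tub: bystander: open white tub 130 x 100 x 55 mm, on the counter; origin at its underside.

How it is judged:
By the outcome, as a careful person would: the job done as asked, in the order asked, and still so for the second after the job is handed in, with the robot touching nothing.
It also fails if it takes over 56 s, if anything falls off the work surface, if the arm or the gripper's body presses on something with over 40 N, if the wrist force passes 120 N, or if a joint passes its speed limit or range.

ROBOT

A 6-joint arm with a two-finger parallel gripper is mounted at the origin on the work surface. World frame = base frame: x ahead of the robot, y to its left, z up, the work surface at z = 0. Lengths are in m, angles in rad, forces in N, time in s.
With the tool pointing down it reaches from about 0.325 to 0.9 m from the base axis. Payload 6.1 kg.
Tool frame: the origin (TCP) lies on the centre line of the jaws, within the pads' length; the fingertips stand 11 mm ahead of it and the grasp point (between the pads) lies 8 mm behind it; y points along the fingers, x is the direction in which the jaws open and shut, and the axes are right-handed (so a half turn about y gives the same grasp; the last joint's range is limited). The gripper opens to 85 mm and grips with 20 to 120 N. Pads are 22 mm wide; open, the fingers measure 114 mm over their backs; the gripper's body (76 mm by 85 mm) begins 54 mm behind the grasp point. The pads swing forward as they close: fully open they stand 13 mm farther back than shut.
Start: joints at [-1.29, 0.22, 1.526, -0, 1.395, -0.126], TCP at [0.247, -0.574, 0.219] pointing down, gripper open.
Joint ranges: [-2.98, 2.98], [-0.91, 2.08], [0.09, 2.57], [-1.24, 4.39], [0.2, 2.65], [-2.68, 2.68]. Speed limits (rad/s): [2.57, 2.57, 3.01, 3.14, 3.14, 3.14].

INTERFACE

Orientations are given as [roll, pitch, yaw] about the fixed x, y, z axes, in that order (R = Rz(yaw) Ry(pitch) Rx(roll)).
In Python, from cell import monitor, vision, order gives the robot as it stands.
- The arm moves only by the tool carry_out, never from a script. Its argument "commands" is a list of rows, each a list of 6 numbers: the shift along the world's x, y, z in cm, then the turn, a rotation vector about the world's x, y, z in degrees. A call has 1 to 20 rows; each row shifts and turns the commanded pose from where the row before left it; what a row does not reach is not made up. A row lasts 1/12 s, in which the tool goes at most 41.7 mm and 7.16 degrees, less where a joint would pass 70% of its speed; a pose out of reach is approached as far as the arm can. A call with a gripper value outside its range is refused whole. "claw" is the opening in per cent of the stroke, from 0 (shut) to 100 (fully open), set as the call begins (left out, the last holds). The fingers move at their own pace and stop on an object; "grip_force" is the grip in N (left out, the last holds). Time passes only in rows, so rows that do not move let the fingers close. It gives the time, the measured TCP pose, the force and the opening at its end, in the units of the state.
- monitor.observe(): the state, without advancing time (a new reading comes with each control period).
- vision.camera(name): name is "scene" or "top"; returns the picture (480x640x3 uint8, red, green, blue); there is no depth.
- vision.camera_info(name): a dict with "fx", "fy", "cx", "cy" (pixels), "dist_coeffs" ([k1, k2, p1, p2, k3] as OpenCV has them; the pictures are not rectified), "eye" and "rotation" of the camera in the world. Camera axes: x right, y down, z forward; pixel columns grow to the right and rows downward; lengths in m; the calibration is good to about 2 mm. A picture is of the moment at which its call begins. camera_info takes no time and is no camera call.
- order.hand_in(): hands the job in, once; it reports no verdict.
The state is a dict: "clock": time; "joints": joint angles; "qvel": joint speeds; "effort": joint torques, N m; "eef_pos": TCP position; "tcp_rot": TCP orientation; "ft_force": force on the tool from outside, world axes, zero at the start; "moment": the same for the moment, N m; "grip_width": finger opening in m.
Only numpy, scipy, OpenCV 4.12 (cv2) and the standard library are available. Lean on these libraries where they do the work, as an engineer would, in place of code of your own. Each camera call takes 0.05 s, during which the arm holds its last target.

## Working session

There is one attempt and no reset: what is moved stays moved. The work goes in short steps, Python scripts to look and compute and a tool call to move; the robot and the scene stay as the last step left them, time stands still between calls to the robot, and variables do not carry over. Pictures are saved under pics/ and viewed, and the job is handed in when it is done.

Besides the shell and the picture viewer there is one more tool, called after "Call:" as name(argument=value, ...) on one line, values as JSON. carry_out: Moves the arm, as the interface text tells. Its arguments: {"type":"object","properties":{"commands":{"type":"array"},"claw":{"type":"number"},"grip_force":{"type":"number"}},"required":["commands"]}

```bash
mkdir -p pics; ls; python3 - <<'E'
from cell import monitor, vision
import cv2
print(monitor.observe())
for n in ("scene","top"):
    im=vision.camera(n); cv2.imwrite(f"pics/{n}0.png",im[:,:,::-1]); print(n,vision.camera_info(n))
E
```

```text
pics
{'clock': 0.0, 'joints': array([-1.29008914e+00,  2.21238337e-01,  1.52762476e+00,  3.34212546e-06,
        1.39474548e+00, -1.26138819e-01]), 'qvel': array([ 1.95314486e-05, -3.69690569e-04,  7.40748802e-04, -7.56787601e-04,
       -4.55907649e-04, -3.33602093e-05]), 'effort': array([ 1.86799771e-03, -4.96894133e+01, -3.89391875e+01, -3.83247993e-05,
        1.10160821e-02,  3.52587634e-06]), 'eef_pos': array([ 0.24711481, -0.57336225,  0.21748451]), 'tcp_rot': array([-1.57053945,  0.00199949, -1.16395065]), 'ft_force': array([-0.40906565,  0.23605755, -1.29691484]), 'moment': array([ 0.0191888 ,  0.00956177, -0.05757152]), 'grip_width': 0.08579449827894602}
scene {'fx': 547.766611681913, 'fy': 547.766611681913, 'cx': 313.00932746932625, 'cy': 233.8327913165834, 'dist_coeffs': array([-0.13266375,  0.        ,  0.        ,  0.        ,  0.        ]), 'eye': array([1.29973274, 0.09350626, 1.1639236 ]), 'rotation': array([-2.50502466,  0.00616821,  1.68005392])}
top {'fx': 594.3428130027417, 'fy': 594.3428130027417, 'cx': 317.1589679727119, 'cy': 239.8806717392174, 'dist_coeffs': array([0.06460086, 0.        , 0.        , 0.        , 0.        ]), 'eye': array([ 4.16503530e-01, -5.33853079e-04,  1.40963926e+00]), 'rotation': array([-3.05789732,  0.01276036, -1.56943153])}
```

View pics/scene0.png

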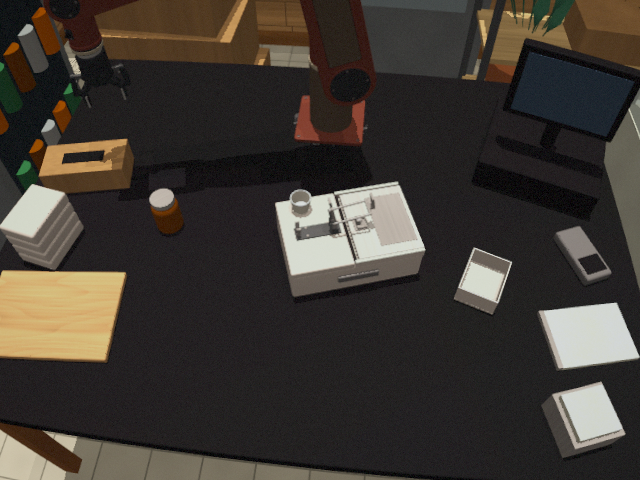

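View pics/top0.png

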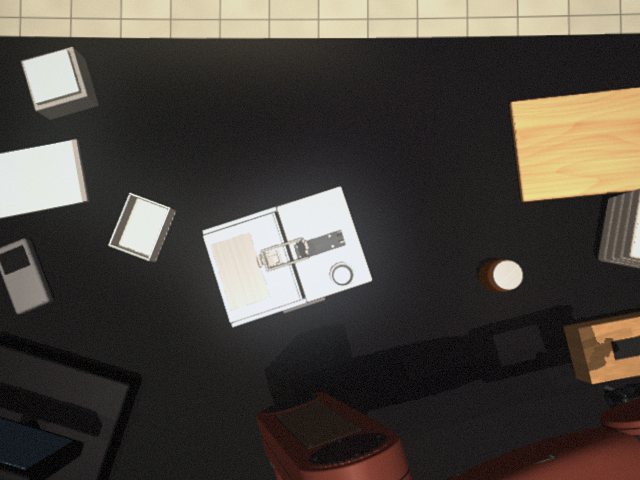

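The scene view shows the box around (350,235), the lever up near (334,215) and the loop tab near (373,200). In the top view the box is around (287,257), the latch runs from (345,238) to (262,258) and the pot is at (341,273). Next I'll zoom in.

```bash
python3 - <<'E'
import cv2
a=cv2.imread("pics/scene0.png")[175:300,265:430]; cv2.imwrite("pics/s0z.png",cv2.resize(a,None,fx=4.8,fy=4.8,interpolation=cv2.INTER_CUBIC))
a=cv2.imread("pics/top0.png")[180:330,195:380]; cv2.imwrite("pics/t0z.png",cv2.resize(a,None,fx=4,fy=4,interpolation=cv2.INTER_CUBIC))
E
```

```text
(no output)
```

View pics/s0z.png

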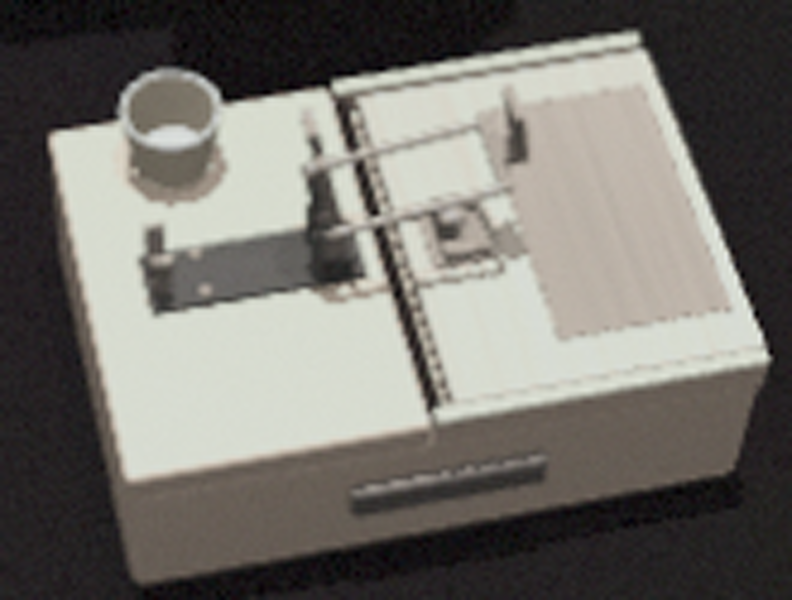

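View pics/t0z.png

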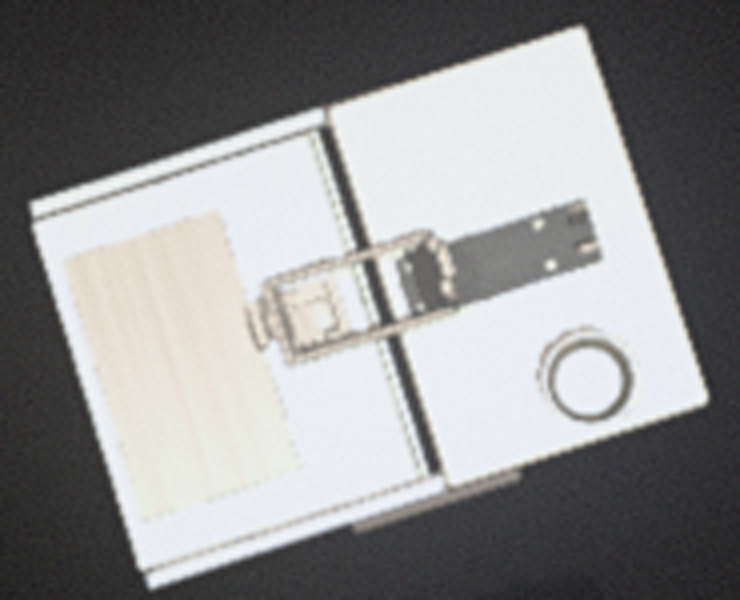

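```bash
cat > h.py <<'E'
import numpy as np, cv2
from scipy.spatial.transform import Rotation as R
from cell import vision
I={n:vision.camera_info(n) for n in("scene","top")}
def K(n):
    i=I[n]; return np.array([[i['fx'],0,i['cx']],[0,i['fy'],i['cy']],[0,0,1]])
def Rm(n): return R.from_euler('xyz',I[n]['rotation']).as_matrix()
def ray(n,p):
    q=cv2.undistortPoints(np.array(p,float).reshape(-1,1,2),K(n),I[n]['dist_coeffs']).reshape(-1,2)
    return np.c_[q,np.ones(len(q))]@Rm(n).T
def plane(n,p,z):
    d=ray(n,p); e=I[n]['eye']; return e+d*((z-e[2])/d[:,2])[:,None]
def proj(n,P):
    r=Rm(n).T; return cv2.projectPoints(np.array(P,float).reshape(-1,1,3),cv2.Rodrigues(r)[0],-r@I[n]['eye'],K(n),I[n]['dist_coeffs'])[0].reshape(-1,2)
def tri(ps,pt):
    a=ray('scene',ps)[0];b=ray('top',pt)[0];a/=np.linalg.norm(a);b/=np.linalg.norm(b)
    A=np.c_[a,-b];d=I['top']['eye']-I['scene']['eye'];s=np.linalg.lstsq(A,d,rcond=None)[0]
    p=I['scene']['eye']+a*s[0];q=I['top']['eye']+b*s[1];return (p+q)/2,np.linalg.norm(p-q)
E
python3 - <<'E'
from h import *
g=cv2.imread("pics/top0.png").max(2)
m=cv2.morphologyEx((g>140).astype(np.uint8),cv2.MORPH_CLOSE,np.ones((9,9)))
m=cv2.morphologyEx(m,cv2.MORPH_OPEN,np.ones((5,5)))
c=[c for c in cv2.findContours(m,0,1)[0] if cv2.pointPolygonTest(c,(287.,257.),False)>=0][0]
P=plane('top',c.reshape(-1,2),.11)[:,:2]
r=cv2.minAreaRect((P*1000).astype(np.float32));print(r,cv2.boxPoints(r))
Z=lambda u,v,o,f:((u+.5)/f-.5+o[0],(v+.5)/f-.5+o[1])
T=lambda u,v:Z(u,v,(195,180),4); S=lambda u,v:Z(u,v,(265,175),4.8)
for nm,s,t in [('deck far-right',S(125,480),T(582,28)),('deck near',S(50,132),T(706,402)),('splitfar',S(432,432),T(328,105)),('lid far',S(768,355),T(32,203)),('lid near',S(640,38),T(150,586)),
  ('tabtop',S(510,90),T(250,326)),('levertip',S(306,112),T(400,262))]:
    print(nm,tri(s,t),plane('top',t,.11),plane('scene',s,.11))
E
```

```text
((489.0987243652344, 83.27916717529297), (226.41751098632812, 323.18927001953125), 18.223447799682617) [[ 331.0336    201.36583 ]
 [ 432.1025   -105.6136  ]
 [ 647.1638    -34.807495]
 [ 546.095     272.17194 ]]
deck far-right (array([ 0.64411684, -0.03529613,  0.10752071]), np.float64(0.001739022164465522)) [[ 0.64357169 -0.03436832  0.11      ]] [[ 0.64573489 -0.03585901  0.11      ]]
deck near (array([ 0.43771709, -0.10235975,  0.11006866]), np.float64(0.0018216382795225772)) [[ 0.43759932 -0.10145919  0.11      ]] [[ 0.43771991 -0.10328631  0.11      ]]
splitfar (array([0.60122368, 0.10641132, 0.10657777]), np.float64(0.0008136804514102126)) [[0.60076933 0.10572485 0.11      ]] [[0.60343123 0.10677296 0.11      ]]
lid far (array([0.54579672, 0.26696942, 0.11603406]), np.float64(0.0005168184675902798)) [[0.54640735 0.26795242 0.11      ]] [[0.54140575 0.26823125 0.11      ]]
lid near (array([0.33778826, 0.20136724, 0.10796162]), np.float64(0.0017412957856984025)) [[0.33797156 0.20017305 0.11      ]] [[0.33946991 0.20202976 0.11      ]]
tabtop (array([0.47402277, 0.13282359, 0.2143592 ]), np.float64(0.0056946065958779195)) [[0.47880826 0.14757247 0.11      ]] [[0.38383266 0.13400062 0.11      ]]
levertip (array([0.50667756, 0.04754407, 0.22644433]), np.float64(0.024453258309776432)) [[0.51395831 0.06562234 0.11      ]] [[0.41032559 0.02823914 0.11      ]]
```

```bash
python3 - <<'E'
import cv2
a=cv2.imread("pics/scene0.png")[188:242,290:385]; cv2.imwrite("pics/s0zz.png",cv2.resize(a,None,fx=8,fy=8,interpolation=cv2.INTER_CUBIC))
a=cv2.imread("pics/top0.png")[225:275,250:350]; cv2.imwrite("pics/t0zz.png",cv2.resize(a,None,fx=8,fy=8,interpolation=cv2.INTER_CUBIC))
E
```

```text
(no output)
```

View pics/s0zz.png

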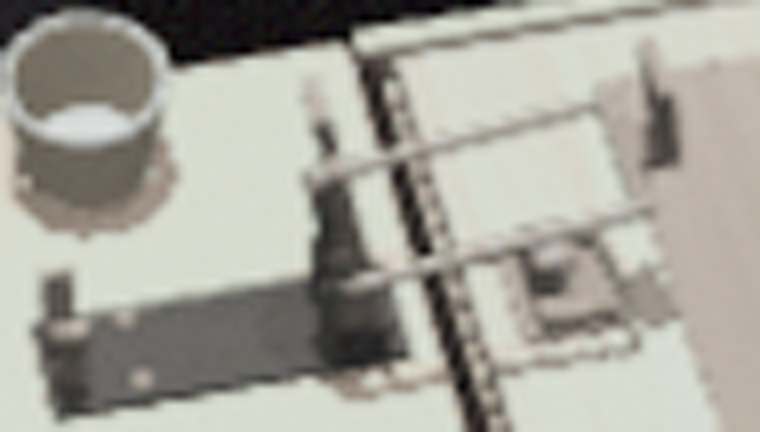

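View pics/t0zz.png

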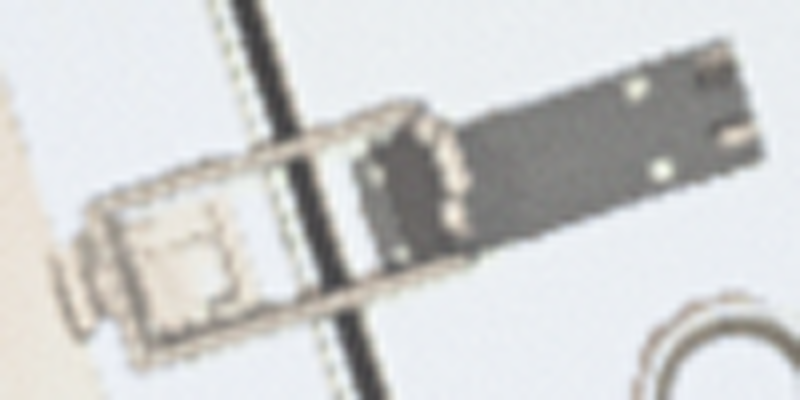

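```bash
python3 - <<'E'
from h import *
Z=lambda u,v,o,f:((u+.5)/f-.5+o[0],(v+.5)/f-.5+o[1])
T=lambda u,v:Z(u,v,(250,225),8); S=lambda u,v:Z(u,v,(290,188),8)
yaw=np.radians(108.1);piv=np.array([.5023,.0498,0]);B=R.from_euler('z',yaw).as_matrix()
for nm,s,t in [('bar robot-side',S(600,105),T(148,355)),('bar far',S(652,210),T(98,205)),('pin robot side',S(316,180),T(472,262)),('pin far',S(345,287),T(415,105)),('tabtop',S(647,50),T(70,300)),('clip end plate far', S(60,415),T(728,40)),('clip near',S(35,325),T(760,158)),('keeper?',S(540,325),T(125,205)),]:
    p,e=tri(s,t); print(nm,p.round(4),round(e,4),'box',(B.T@(p-piv)*1000).round(1), (B.T@(plane('top',t,.11)[0]-piv)*1000).round(1))
t=[T(x,y) for x,y in[(728,40),(765,158),(462,130),(480,255),(638,88),(660,168),(240,0),(380,400)]]
print('plate top-view z=.112',((plane('top',t,.112)-piv)@B*1000).round(1))
s=[S(x,y) for x,y in[(60,415),(405,355),(308,283),(125,317),(142,378)]]
print('plate scene z=.112',((plane('scene',s,.112)-piv)@B*1000).round(1))
# predicted pixels
def show(P): 
    W=(B@(np.array(P,float).T/1000)).T+piv
    return W
pts={'pivot+15':(0,15,126),'pivot-15':(0,-15,126)}
for th in(1.1,1.25,1.4):
    pts[f'tip{th}']=(-92*np.cos(th),0,126+92*np.sin(th)); 
    for y in(21,-21):pts[f'pin{th},{y}']=(-30*np.cos(th-.07),y,126+30*np.sin(th-.07))
for k,v in pts.items():
    w=show([v]); a=proj('scene',w)[0];b=proj('top',w)[0]
    print(k,((a+.5-[290,188])*8-.5).round(),((b+.5-[250,225])*8-.5).round())
E
```

```text
bar robot-side [0.4597 0.1179 0.1691] 0.0001 box [ 78.   19.4 169.1] [ 82.6  15.7 110. ]
bar far [0.4987 0.1331 0.1699] 0.0038 box [ 80.3 -22.5 169.9] [ 83.2 -27.7 110. ]
pin robot side [0.4847 0.0349 0.1539] 0.0023 box [ -8.7  21.3 153.9] [ -9.4  18.9 110. ]
pin far [0.5262 0.0486 0.1574] 0.0006 box [ -8.6 -22.4 157.4] [ -7.8 -26.9 110. ]
tabtop [0.4723 0.1315 0.2105] 0.0045 box [ 87.    3.2 210.5] [ 98.4  -5.3 110. ]
clip end plate far [ 0.548  -0.0343  0.1121] 0.0016 box [-94.2 -17.3 112.1] [-95.1 -17.3 110. ]
clip near [ 0.5157 -0.0445  0.1124] 0.0014 box [-93.8  16.6 112.4] [-93.2  16.3 110. ]
keeper? [0.5033 0.1174 0.1197] 0.0235 box [ 64.  -22.  119.7] [ 76.2 -25.4 110. ]
plate top-view z=.112 [[-94.9 -17.1 112. ]
 [-94.4  16.8 112. ]
 [-18.  -16.2 112. ]
 [-12.1  17.9 112. ]
 [-67.4 -12.2 112. ]
 [-66.3  10.5 112. ]
 [ 29.  -69.2 112. ]
 [ 26.   47.1 112. ]]
plate scene z=.112 [[-93.4 -17.4 112. ]
 [ 11.8 -17.3 112. ]
 [-10.6  15.3 112. ]
 [-67.3  14.3 112. ]
 [-66.9  -9.1 112. ]]
pivot+15 [343. 250.] [433. 256.]
pivot-15 [366. 328.] [399. 151.]
tip1.1 [218. 136.] [560. 131.]
pin1.1,21 [290. 189.] [492. 254.]
pin1.1,-21 [322. 299.] [443. 104.]
tip1.25 [262. 117.] [512. 144.]
pin1.25,21 [303. 183.] [477. 258.]
pin1.25,-21 [335. 293.] [428. 108.]
tip1.4 [308. 101.] [461. 160.]
pin1.4,21 [317. 177.] [462. 263.]
pin1.4,-21 [350. 287.] [413. 112.]
```

```bash
python3 - <<'E'
import cv2,numpy as np
def z(f,y0,y1,x0,x1,o,lo,hi):
    a=cv2.imread(f)[y0:y1,x0:x1]; a=cv2.resize(a,None,fx=16,fy=16,interpolation=cv2.INTER_CUBIC).astype(float)
    cv2.imwrite(o,np.clip((a-lo)*255/(hi-lo),0,255).astype(np.uint8))
z("pics/scene0.png",205,237,340,385,"pics/s0k.png",40,235)
z("pics/top0.png",242,274,255,300,"pics/t0k.png",120,255)
E
```

```text
(no output)
```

View pics/s0k.png

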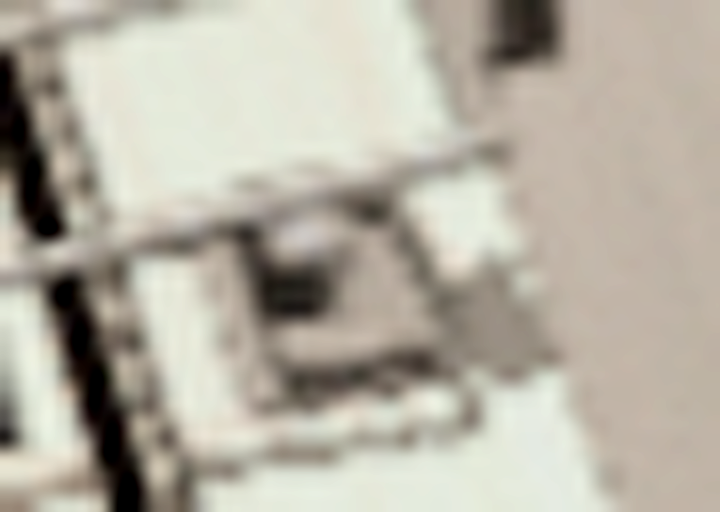

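View pics/t0k.png

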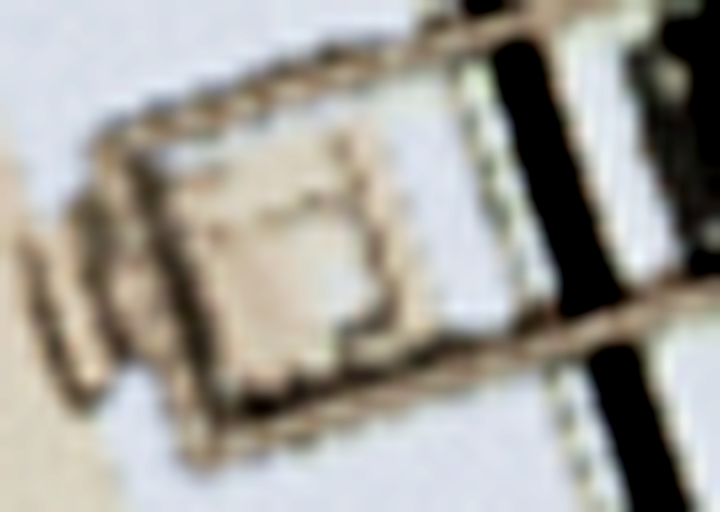

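```bash
cat >> h.py <<'E'
yaw=np.radians(108.1);piv=np.array([.5023,.0498,0]);B=R.from_euler('z',yaw).as_matrix()
E
python3 - <<'E'
from h import *
Z=lambda u,v,o,f:((u+.5)/f-.5+o[0],(v+.5)/f-.5+o[1])
T=lambda u,v:Z(u,v,(255,242),16); S=lambda u,v:Z(u,v,(340,205),16)
def bx(n,p,z):return ((plane(n,[p],z)-piv)@B*1000).round(1)[0]
for nm,s in[('side bottom L',(270,405)),('side bottom R',(435,370)),('side topL',(275,375)),('side top R',(430,345)),('plate top far R',(385,205)),('farL',(205,240)),('farL2',(245,235)),('hook darkTL',(262,265)),('dTR',(330,262)),('dBL',(265,312)),('dBR',(325,312)),('bright L',(265,235)),('bright R',(345,235))]:
    print('S',nm,*[bx('scene',S(*s),z)[:2] for z in(.11,.117,.123,.13)])
for nm,s in[('plate RT',(340,130)),('plate RB',(410,330)),('hook RT',(358,192)),('hook RB',(395,308)),('hook LT',(215,235)),('hook bottom L',(340,330)),('plate LT',(170,180)),('plate LB',(225,390))]:
    print('T',nm,*[bx('top',T(*s),z)[:2] for z in(.11,.117,.123,.13)])
E
```

```text
S side bottom L [ 51.8 -17.9] [ 50.1 -22.9] [ 48.7 -27.2] [ 46.9 -32.2]
S side bottom R [ 77.9 -16.7] [ 76.  -21.7] [ 74.4 -26. ] [ 72.5 -31.1]
S side topL [ 54.  -12.6] [ 52.3 -17.6] [ 50.8 -21.9] [ 49.1 -27. ]
S side top R [ 78.4 -12. ] [ 76.5 -17. ] [ 74.9 -21.4] [ 73.  -26.4]
S plate top far R [78.7 15.5] [76.8 10.3] [75.2  5.8] [73.3  0.5]
S farL [50.1 14.7] [48.4  9.4] [46.9  5. ] [45.2 -0.3]
S farL2 [56.3 14.3] [54.5  9.1] [53.   4.6] [51.3 -0.6]
S hook darkTL [57.4  8.2] [55.6  3. ] [54.1 -1.5] [52.4 -6.6]
S dTR [67.6  6.6] [65.8  1.4] [64.3 -3. ] [62.4 -8.2]
S dBL [55.5 -0.7] [53.8 -5.8] [ 52.3 -10.2] [ 50.6 -15.3]
S dBR [64.4 -2.6] [62.6 -7.7] [ 61.1 -12.1] [ 59.3 -17.2]
S bright L [59.3 13.7] [57.5  8.5] [56.  4.] [54.2 -1.2]
S bright R [71.2 11.1] [69.4  5.9] [67.8  1.5] [65.9 -3.7]
T plate RT [ 53.8 -19.3] [ 53.4 -18.7] [ 53.  -18.2] [ 52.6 -17.5]
T plate RB [53.   9.8] [52.6 10.2] [52.2 10.6] [51.8 11.1]
T hook RT [ 54.  -10.5] [53.6 -9.9] [53.2 -9.4] [52.8 -8.8]
T hook RB [54.   6.2] [53.6  6.7] [53.3  7.2] [52.9  7.6]
T hook LT [ 74.4 -10.9] [ 73.9 -10.3] [73.5 -9.8] [72.9 -9.3]
T hook bottom L [62.1  6.8] [61.6  7.3] [61.3  7.7] [60.8  8.2]
T plate LT [ 78. -20.] [ 77.5 -19.4] [ 77.  -18.9] [ 76.5 -18.2]
T plate LB [79.5  9.7] [79.  10.2] [78.5 10.6] [78.  11.1]
```

Call:
carry_out(commands=[[0, 0, 3, 0, 0, 0], [0, 0, 3, 0, 0, 0], [1.14, 3.53, 0.14, 0, 0, 4.24], [1.14, 3.53, 0.14, 0, 0, 4.24], [1.14, 3.53, 0.14, 0, 0, 4.24], [1.14, 3.53, 0.14, 0, 0, 4.24], [1.14, 3.53, 0.14, 0, 0, 4.24], [1.14, 3.53, 0.14, 0, 0, 4.24], [1.14, 3.53, 0.14, 0, 0, 4.24], [1.14, 3.53, 0.14, 0, 0, 4.24], [1.14, 3.53, 0.14, 0, 0, 4.24], [1.14, 3.53, 0.14, 0, 0, 4.24], [1.14, 3.53, 0.14, 0, 0, 4.24], [1.14, 3.53, 0.14, 0, 0, 4.24], [1.14, 3.53, 0.14, 0, 0, 4.24], [1.14, 3.53, 0.14, 0, 0, 4.24], [1.14, 3.53, 0.14, 0, 0, 4.24], [1.14, 3.53, 0.14, 0, 0, 4.24], [1.14, 3.53, 0, 0, 0, 4.24], [1.14, 3.53, 0, 0, 0, 4.24]], claw=60)

```text
clock: 1.77
eef_pos: [0.4525, 0.0634, 0.3009]
tcp_rot: [-1.571, -0.0, 0.172]
ft_force: [2.1, 0.8, 0.2]
grip_width: 0.0512
```

Call:
carry_out(commands=[[1.14, 3.53, 0, 0, 0, 4.24], [1.14, 3.53, 0, 0, 0, 4.24], [0, 0, -2, 0, 0, 0], [0, 0, -2, 0, 0, 0], [0, 0, -1, 0, 0, 0], [0, 0, 0, 0, 0, 0], [0, 0, 0, 0, 0, 0]])

```text
clock: 2.35
eef_pos: [0.4749, 0.1317, 0.2506]
tcp_rot: [-1.57, 0.002, 0.315]
ft_force: [0.7, -1.1, -0.0]
grip_width: 0.0513
```

```bash
cat > snap.py <<'E'
import sys
from h import *
from cell import monitor
k=sys.argv[1]; s=monitor.observe(); print({a:np.round(s[a],4) for a in('clock','joints','eef_pos','tcp_rot','ft_force','grip_width')})
for n,(y0,y1,x0,x1) in(("scene",(140,260,270,430)),("top",(190,310,210,370))):
    im=vision.camera(n)[:,:,::-1]; cv2.imwrite(f"pics/{n}{k}.png",im)
    a=cv2.resize(im[y0:y1,x0:x1],None,fx=5,fy=5,interpolation=cv2.INTER_CUBIC); cv2.imwrite(f"pics/{n[0]}{k}z.png",a)
E
python3 snap.py 1
```

```text
{'clock': np.float64(2.35), 'joints': array([ 0.1103, -0.1203,  1.8202, -0.    ,  1.4432, -0.2051]), 'eef_pos': array([0.4749, 0.1317, 0.2506]), 'tcp_rot': array([-1.5705e+00,  1.5000e-03,  3.1540e-01]), 'ft_force': array([ 0.6734, -1.0578, -0.0133]), 'grip_width': np.float64(0.0513)}
```

View pics/s1z.png

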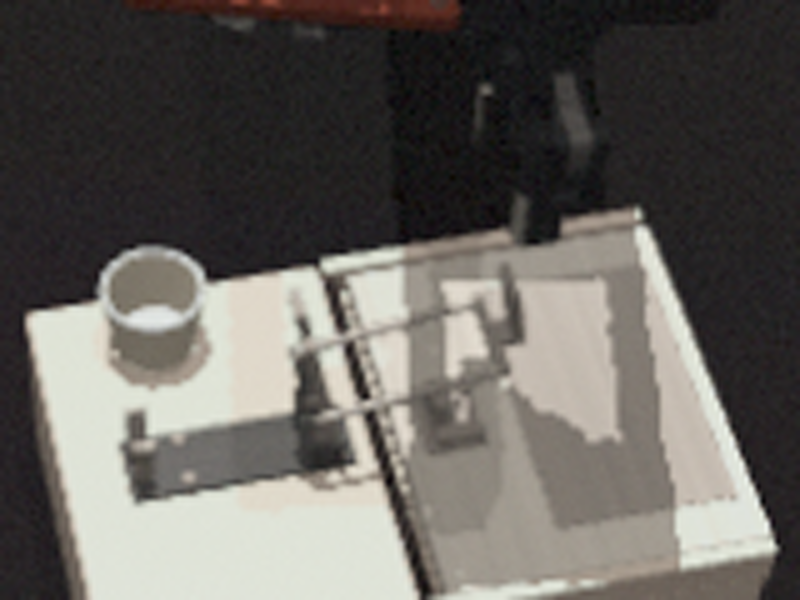

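View pics/t1z.png

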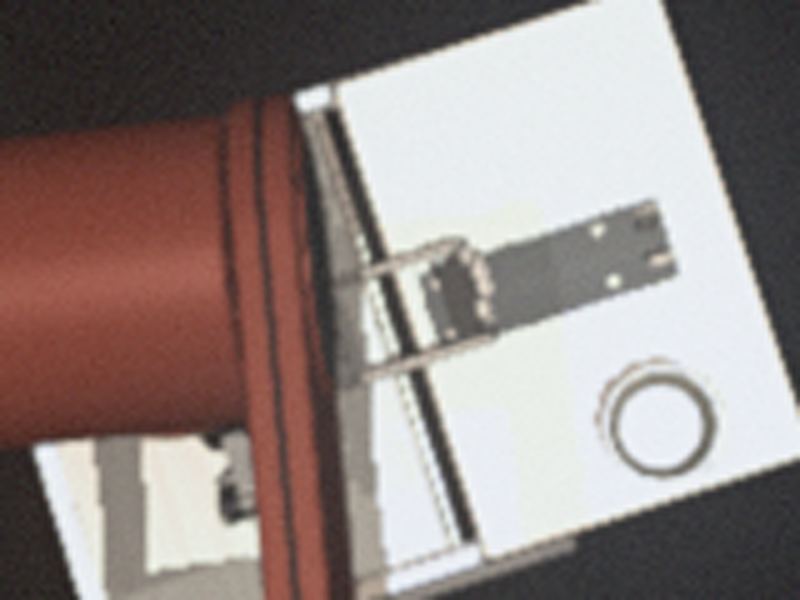

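```bash
python3 - <<'E'
from h import *
f=lambda n,P,o:((proj(n,(B@(np.array(P,float)/1000))+piv)[0]+.5-o)*5-.5).round()
o=np.array([270,140])
for P in[(88,-26,240),(88,26,240),(88,0,240),(86.5,11,209),(86.5,-11,209),(80,21,169),(80,-21,169),(90,-11,181),(88,0,199)]: print(P,f('scene',P,o))
E
```

```text
(88, -26, 240) [534. 276.]
(88, 26, 240) [503. 191.]
(88, 0, 240) [518. 233.]
(86.5, 11, 209) [503. 260.]
(86.5, -11, 209) [516. 296.]
(80, 21, 169) [478. 302.]
(80, -21, 169) [502. 370.]
(90, -11, 181) [519. 334.]
(88, 0, 199) [511. 292.]
```

Call:
carry_out(commands=[[0, 0.1, -1.5, 0, 0, 0], [0, 0.1, -1.5, 0, 0, 0], [0, 0, -1.5, 0, 0, 0], [0, 0, -1.3, 0, 0, 0], [0, 0, 0, 0, 0, 0], [0, 0, 0, 0, 0, 0]])

```text
clock: 2.95
eef_pos: [0.4756, 0.1336, 0.1937]
tcp_rot: [-1.571, -0.0, 0.315]
ft_force: [0.2, -0.1, 0.4]
grip_width: 0.0512
```

```bash
python3 snap.py 2
```

```text
{'clock': np.float64(2.95), 'joints': array([ 0.1142, -0.0778,  1.8887, -0.    ,  1.3303, -0.2011]), 'eef_pos': array([0.4756, 0.1336, 0.1937]), 'tcp_rot': array([-1.5709e+00, -4.0000e-04,  3.1530e-01]), 'ft_force': array([ 0.1595, -0.0859,  0.3969]), 'grip_width': np.float64(0.0512)}
```

View pics/s2z.png

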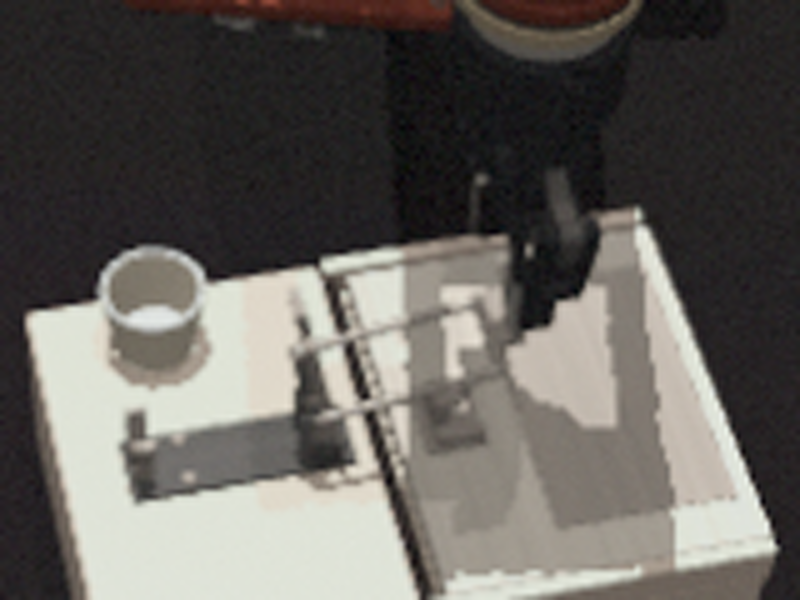

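Call:
carry_out(commands=[[0, 0, 0, 0, 0, 0], [0, 0, 0, 0, 0, 0], [0, 0, 0, 0, 0, 0], [0, 0, 0, 0, 0, 0], [0, 0, 0, 0, 0, 0], [0, 0, 0, 0, 0, 0]], claw=0, grip_force=30)

```text
clock: 3.55
eef_pos: [0.4754, 0.1341, 0.1931]
tcp_rot: [-1.571, -0.0, 0.316]
ft_force: [0.2, -0.2, 0.7]
grip_width: 0.0
```

```bash
python3 snap.py 3
```

```text
{'clock': np.float64(3.55), 'joints': array([ 0.115 , -0.0773,  1.8894,  0.    ,  1.3292, -0.2011]), 'eef_pos': array([0.4754, 0.1341, 0.1931]), 'tcp_rot': array([-1.5708e+00, -4.0000e-04,  3.1610e-01]), 'ft_force': array([ 0.2328, -0.2054,  0.6508]), 'grip_width': np.float64(0.0)}
```

View pics/s3z.png

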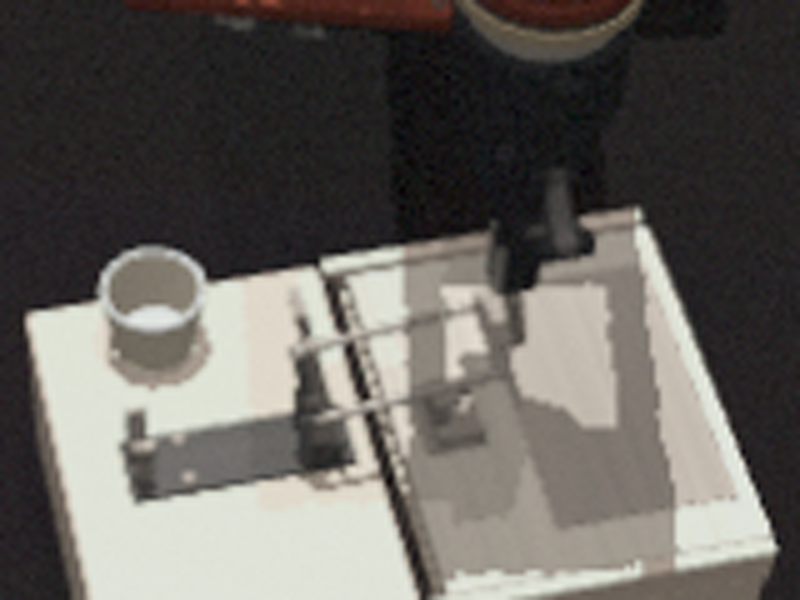

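```bash
python3 - <<'E'
import cv2,numpy as np
r=[]
for k in "123":
    a=cv2.imread(f"pics/scene{k}.png")[175:215,355:390]; a=cv2.resize(a,None,fx=7.5,fy=12,interpolation=cv2.INTER_CUBIC).astype(float); r.append(np.clip(a*1.8,0,255))
cv2.imwrite("pics/cmp.png",np.hstack(r))
E
```

```text
[ WARN:0@0.074] global loadsave.cpp:1063 imwrite_ Unsupported depth image for selected encoder is fallbacked to CV_8U.
```

View pics/cmp.png

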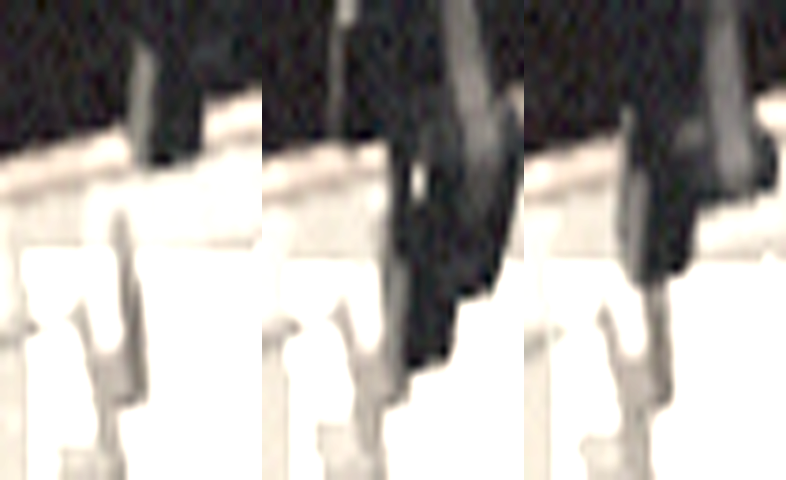

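```bash
python3 - <<'E'
from h import *
p=np.array([.2471,-.5734,.2175]);a=-1.164;x=np.array([np.cos(a),np.sin(a),0])
o=np.array([40,20])
for zz in(-.011,0,.002,.012,.03):
  for s in(-.043,.043):
    w=p+s*x+[0,0,zz]; print(zz,s,((proj('scene',w)[0]-o)*6).round(),proj('top',w)[0].round(1))
im=cv2.imread("pics/scene0.png")[20:120,40:160]; cv2.imwrite("pics/g0.png",np.clip(cv2.resize(im,None,fx=6,fy=6,interpolation=cv2.INTER_CUBIC)*1.0,0,255).astype(np.uint8))
im=cv2.imread("pics/top0.png")[340:440,540:640]; cv2.imwrite("pics/g0t.png",cv2.resize(im,None,fx=6,fy=6,interpolation=cv2.INTER_CUBIC))
p=np.array([.4754,.1341,.1931])
for zz in(-.011,0,.018): print(zz,proj('scene',p+[0,0,zz]))
E
```

```text
-0.011 -0.043 [525. 530.] [599.2 387.2]
-0.011 0.043 [336. 572.] [640.4 370. ]
0 -0.043 [519. 511.] [601.9 388.2]
0 0.043 [329. 554.] [643.5 370.8]
0.002 -0.043 [517. 508.] [602.3 388.3]
0.002 0.043 [327. 550.] [644.1 371. ]
0.012 -0.043 [512. 490.] [604.8 389.2]
0.012 0.043 [321. 533.] [646.9 371.7]
0.03 -0.043 [501. 459.] [609.4 390.9]
0.03 0.043 [308. 502.] [652.2 373. ]
-0.011 [[371.52555553 202.82451154]]
0 [[371.8992012 199.7842544]]
0.018 [[372.52073802 194.71866529]]
```

View pics/g0.png

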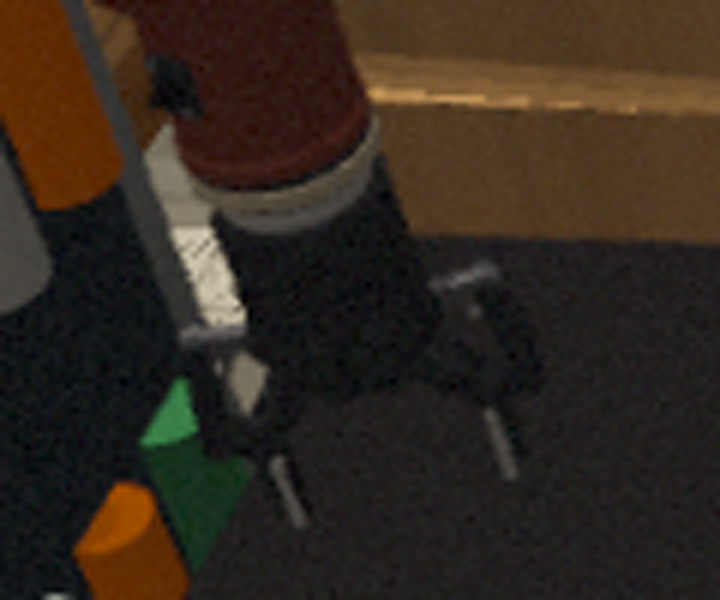

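View pics/g0t.png

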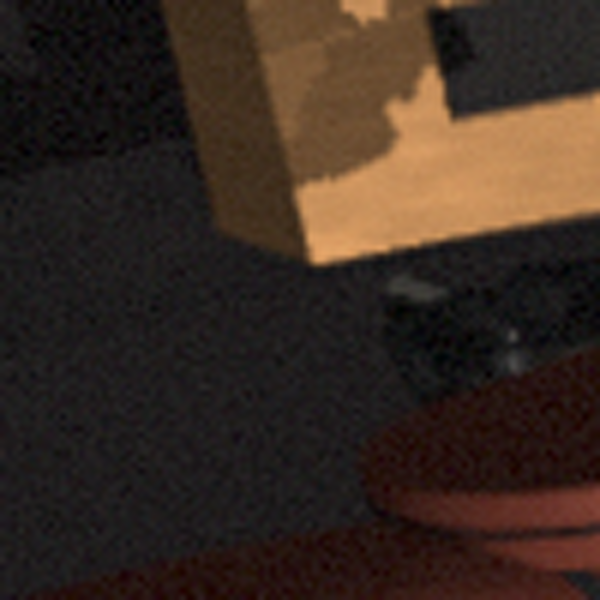

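```bash
python3 - <<'E'
from h import *
c=np.array([.4749,.1317,0])
for k,c,z0 in(("1",[.4749,.1317,0],.25),("2",[.4756,.1336,0],.194),("3",[.4754,.1341,0],.193)):
  im=cv2.imread(f"pics/top{k}.png")[265:305,235:285]; cv2.imwrite(f"pics/tt{k}.png",np.clip(cv2.resize(im,None,fx=10,fy=10,interpolation=cv2.INTER_CUBIC)*1.0,0,255).astype(np.uint8))
a=np.hstack([cv2.imread(f"pics/tt{k}.png")[:, ::2][::2] if 0 else cv2.resize(cv2.imread(f"pics/tt{k}.png"),(266,400)) for k in"123"]);cv2.imwrite("pics/ttc.png",a)
E
```

```text
(no output)
```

View pics/ttc.png

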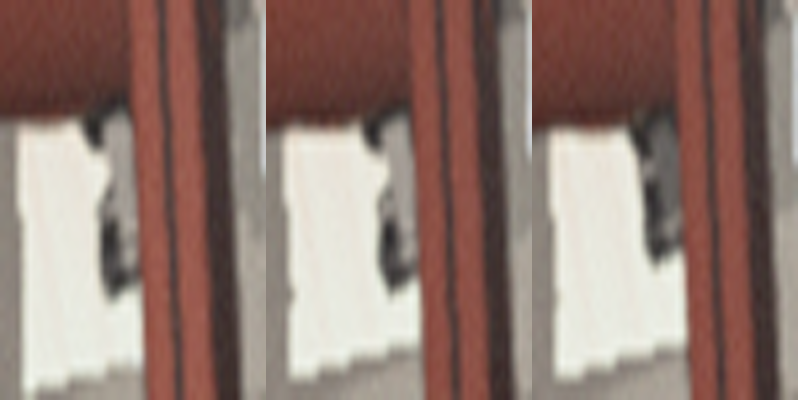

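Call:
carry_out(commands=[[0, 0, 0, 0, 0, 0], [0, 0, 0, 0, 0, 0], [0, 0, 0, 0, 0, 0], [0, 0, 0, 0, 0, 0], [0, 0, 0, 0, 0, 0], [0, 0, -0.6, 0, 0, 0], [0, 0, -0.6, 0, 0, 0], [0, 0, -0.6, 0, 0, 0], [0, 0, -0.4, 0, 0, 0], [0, 0, 0, 0, 0, 0]], claw=60)

```text
clock: 4.48
eef_pos: [0.4743, 0.1339, 0.1693]
tcp_rot: [-1.57, 0.003, 0.316]
ft_force: [0.4, 1.1, -0.2]
grip_width: 0.0513
```

Call:
carry_out(commands=[[0, 0, 0, 0, 0, 0], [0, 0, 0, 0, 0, 0], [0, 0, 0, 0, 0, 0], [0, 0, 0, 0, 0, 0], [0, 0, 0, 0, 0, 0], [0, 0, 0, 0, 0, 0]], claw=0)

```text
clock: 4.98
eef_pos: [0.475, 0.134, 0.171]
tcp_rot: [-1.571, 0.0, 0.316]
ft_force: [-3.0, 0.5, 0.0]
grip_width: 0.0209
```

```bash
python3 snap.py 4;  python3 - <<'E'
import cv2,numpy as np
r=[]
for k in "134":
    a=cv2.imread(f"pics/scene{k}.png")[170:220,350:395]; a=cv2.resize(a,None,fx=5.8,fy=10,interpolation=cv2.INTER_CUBIC).astype(float); r.append(np.clip(a*1.8,0,255))
cv2.imwrite("pics/cmp4.png",np.hstack(r).astype(np.uint8))
E
```

```text
{'clock': np.float64(4.9833), 'joints': array([ 1.1500e-01, -5.6800e-02,  1.9128e+00,  1.0000e-04,  1.2861e+00,
       -2.0110e-01]), 'eef_pos': array([0.475, 0.134, 0.171]), 'tcp_rot': array([-1.5706e+00,  5.0000e-04,  3.1610e-01]), 'ft_force': array([-3.0046,  0.5127,  0.0149]), 'grip_width': np.float64(0.0209)}
```

View pics/cmp4.png

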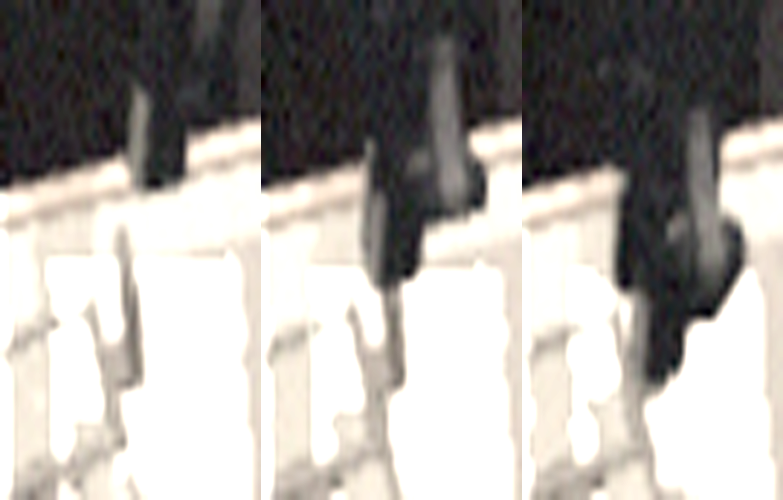

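Call:
carry_out(commands=[[0.07, -0.21, 0.43, 0, 0, 0], [0.07, -0.21, 0.43, 0, 0, 0], [0, 0, 0, 0, 0, 0], [-0.11, 0.32, -0.72, 0, 0, 0], [-0.11, 0.32, -0.72, 0, 0, 0], [-0.07, 0.22, -0.76, 0, 0, 0], [-0.07, 0.22, -0.76, 0, 0, 0], [-0.04, 0.11, -0.79, 0, 0, 0], [-0.04, 0.11, -0.79, 0, 0, 0], [0, 0, -0.4, 0, 0, 0], [0, 0, -0.4, 0, 0, 0], [0, 0, 0, 0, 0, 0]])

```text
clock: 6.08
eef_pos: [0.472, 0.143, 0.1253]
tcp_rot: [-1.57, 0.001, 0.316]
ft_force: [-3.0, 0.6, 2.1]
grip_width: 0.0211
```

```bash
python3 snap.py 5
```

```text
{'clock': np.float64(6.0833), 'joints': array([ 1.3370e-01, -6.3000e-03,  1.9550e+00,  5.0000e-04,  1.1936e+00,
       -1.8240e-01]), 'eef_pos': array([0.472 , 0.143 , 0.1253]), 'tcp_rot': array([-1.5702e+00,  6.0000e-04,  3.1600e-01]), 'ft_force': array([-3.0126,  0.5861,  2.1436]), 'grip_width': np.float64(0.0211)}
```

View pics/s5z.png

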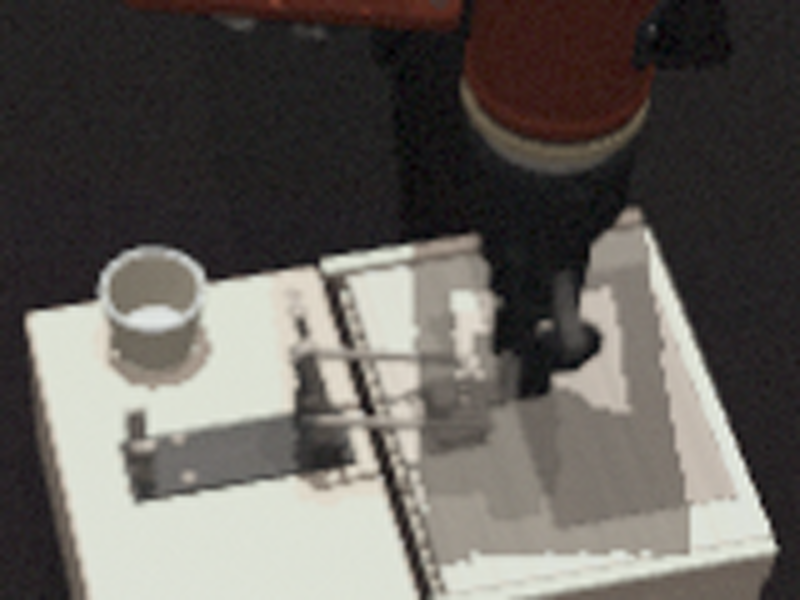

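View pics/t5z.png

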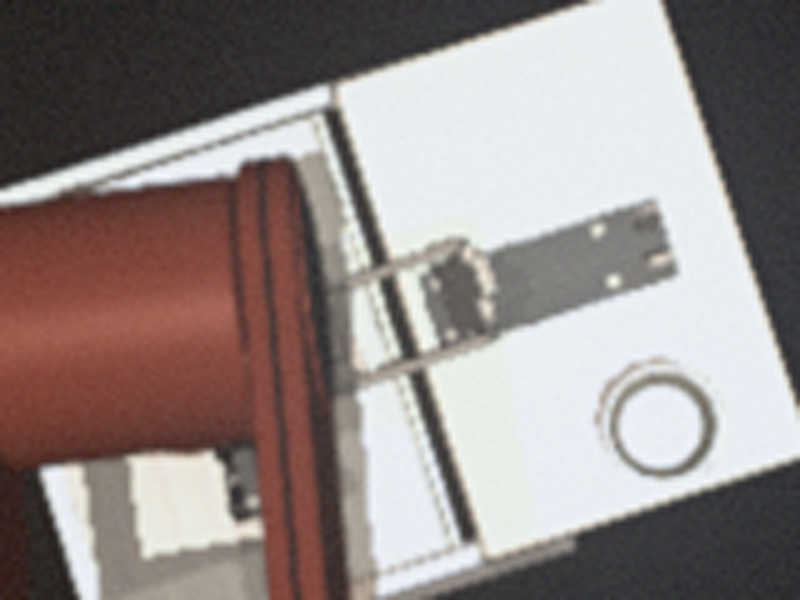

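Call:
carry_out(commands=[[0, 0, -0.3, 0, 0, 0], [0, 0, -0.3, 0, 0, 0], [0.02, -0.05, -0.15, 0, 0, 0], [0, 0, 0, 0, 0, 0]])

```text
clock: 6.52
eef_pos: [0.4723, 0.1425, 0.1185]
tcp_rot: [-1.57, 0.0, 0.316]
ft_force: [-4.4, 0.1, 2.6]
grip_width: 0.0212
```

Call:
carry_out(commands=[[0, 0, -0.15, 0, 0, 0], [0, 0, 0, 0, 0, 0]])

```text
clock: 6.68
eef_pos: [0.4725, 0.1424, 0.1176]
tcp_rot: [-1.571, 0.0, 0.316]
ft_force: [-5.3, 0.8, 4.5]
grip_width: 0.021
```

Call:
carry_out(commands=[[0, 0, -0.15, 0, 0, 0], [0, 0, 0, 0, 0, 0]])

```text
clock: 6.85
eef_pos: [0.4726, 0.1425, 0.1173]
tcp_rot: [-1.571, 0.0, 0.316]
ft_force: [-9.3, -0.1, 13.7]
grip_width: 0.0211
```

Call:
carry_out(commands=[[0, 0, -0.1, 0, 0, 0], [0, 0, 0, 0, 0, 0]])

```text
clock: 7.02
eef_pos: [0.4727, 0.1425, 0.1171]
tcp_rot: [-1.571, -0.0, 0.316]
ft_force: [-12.8, -0.4, 18.4]
grip_width: 0.0208
```

```bash
python3 snap.py 6;python3 - <<'E'
import cv2,numpy as np
a=cv2.imread(f"pics/scene6.png")[190:240,320:395]; a=cv2.resize(a,None,fx=10,fy=10,interpolation=cv2.INTER_CUBIC).astype(float)
cv2.imwrite("pics/s6k.png",np.clip(a*1.4,0,255).astype(np.uint8))
E
```

```text
{'clock': np.float64(7.0167), 'joints': array([ 1.3290e-01,  4.6000e-03,  1.9608e+00,  1.0000e-04,  1.1760e+00,
       -1.8340e-01]), 'eef_pos': array([0.4727, 0.1425, 0.1171]), 'tcp_rot': array([-1.5708e+00, -2.0000e-04,  3.1630e-01]), 'ft_force': array([-12.7887,  -0.3522,  18.3705]), 'grip_width': np.float64(0.0208)}
```

View pics/s6k.png

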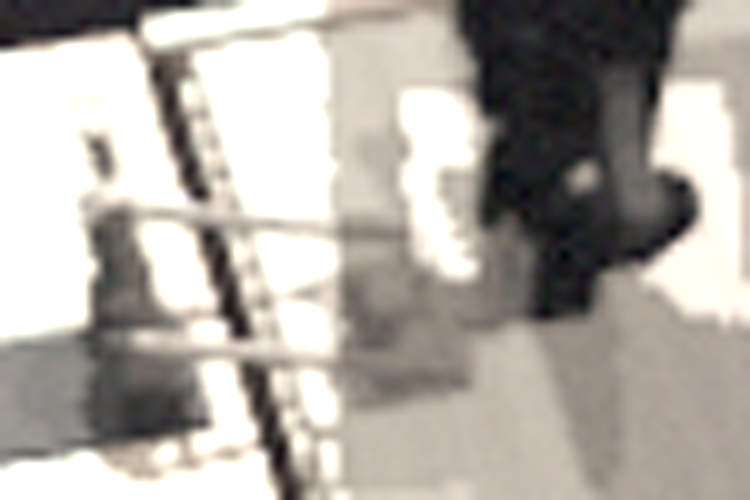

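Call:
carry_out(commands=[[-0.12, -0.04, 0.12, 0, 0, 0], [0, 0, 0, 0, 0, 0]])

```text
clock: 7.28
eef_pos: [0.4724, 0.1423, 0.1175]
tcp_rot: [-1.571, -0.003, 0.316]
ft_force: [-5.2, 1.4, 8.2]
grip_width: 0.0209
```

Call:
carry_out(commands=[[0.08, -0.24, 0.03, 0, 0, 0], [0.08, -0.24, 0.04, 0, 0, 0], [0, 0, 0, 0, 0, 0]])

```text
clock: 7.53
eef_pos: [0.4737, 0.1385, 0.1179]
tcp_rot: [-1.569, -0.003, 0.316]
ft_force: [-4.9, 4.8, 6.2]
grip_width: 0.0209
```

Call:
carry_out(commands=[[0.08, -0.24, 0.04, 0, 0, 0], [0.08, -0.24, 0.05, 0, 0, 0], [0, 0, 0, 0, 0, 0]])

```text
clock: 7.78
eef_pos: [0.4749, 0.1343, 0.1186]
tcp_rot: [-1.567, -0.002, 0.316]
ft_force: [-4.7, 7.9, 6.2]
grip_width: 0.021
```

```bash
python3 snap.py 7;python3 - <<'E'
import cv2,numpy as np
a=cv2.imread(f"pics/scene7.png")[190:240,320:395]; a=cv2.resize(a,None,fx=10,fy=10,interpolation=cv2.INTER_CUBIC).astype(float)
cv2.imwrite("pics/s7k.png",np.clip(a*1.4,0,255).astype(np.uint8))
E
```

```text
{'clock': np.float64(7.7833), 'joints': array([ 1.1280e-01,  7.0000e-04,  1.9619e+00,  4.4000e-03,  1.1775e+00,
       -2.0470e-01]), 'eef_pos': array([0.4749, 0.1343, 0.1186]), 'tcp_rot': array([-1.5671, -0.0024,  0.3158]), 'ft_force': array([-4.6819,  7.9397,  6.1863]), 'grip_width': np.float64(0.021)}
```

View pics/s7k.png

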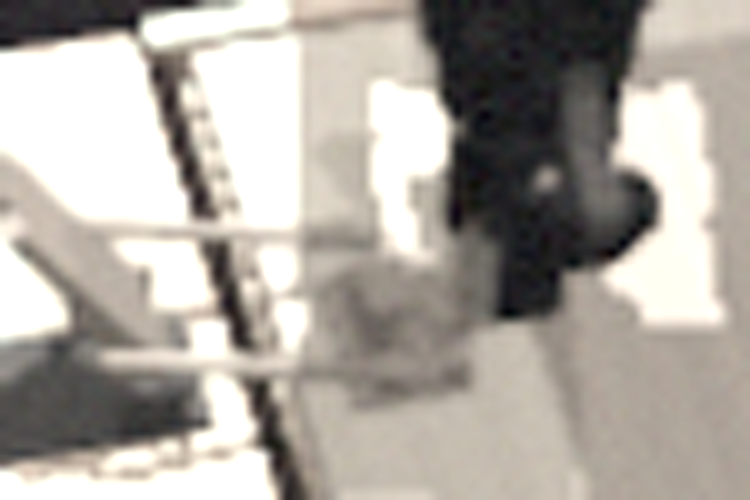

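Call:
carry_out(commands=[[0.06, -0.19, 0.03, 0, 0, 0], [0.06, -0.19, 0.04, 0, 0, 0], [0, 0, 0, 0, 0, 0]])

```text
clock: 8.13
eef_pos: [0.4758, 0.1312, 0.1191]
tcp_rot: [-1.566, -0.002, 0.316]
ft_force: [-5.1, 9.6, 5.7]
grip_width: 0.0213
```

Call:
carry_out(commands=[[0.05, -0.14, 0.03, 0, 0, 0], [0, 0, 0, 0, 0, 0]])

```text
clock: 8.3
eef_pos: [0.4761, 0.1303, 0.1193]
tcp_rot: [-1.565, -0.002, 0.316]
ft_force: [-6.0, 12.3, 5.7]
grip_width: 0.0208
```

Call:
carry_out(commands=[[0.05, -0.14, 0.02, 0, 0, 0], [0, 0, 0, 0, 0, 0]])

```text
clock: 8.47
eef_pos: [0.4763, 0.1296, 0.1195]
tcp_rot: [-1.563, -0.002, 0.316]
ft_force: [-7.3, 15.1, 6.5]
grip_width: 0.0209
```

Call:
carry_out(commands=[[0.05, -0.14, 0.02, 0, 0, 0], [0, 0, 0, 0, 0, 0]])

```text
clock: 8.63
eef_pos: [0.4766, 0.1288, 0.1196]
tcp_rot: [-1.562, -0.002, 0.316]
ft_force: [-7.9, 17.1, 6.3]
grip_width: 0.021
```

```bash
python3 snap.py 8;python3 - <<'E'
import cv2,numpy as np
a=cv2.imread(f"pics/scene8.png")[190:240,320:395]; a=cv2.resize(a,None,fx=10,fy=10,interpolation=cv2.INTER_CUBIC).astype(float)
cv2.imwrite("pics/s8k.png",np.clip(a*1.6,0,255).astype(np.uint8))
E
```

```text
{'clock': np.float64(8.6333), 'joints': array([ 9.7900e-02,  3.0000e-04,  1.9601e+00,  9.4000e-03,  1.1811e+00,
       -2.2140e-01]), 'eef_pos': array([0.4766, 0.1288, 0.1196]), 'tcp_rot': array([-1.5624, -0.002 ,  0.3158]), 'ft_force': array([-7.9123, 17.0898,  6.2769]), 'grip_width': np.float64(0.021)}
```

View pics/s8k.png

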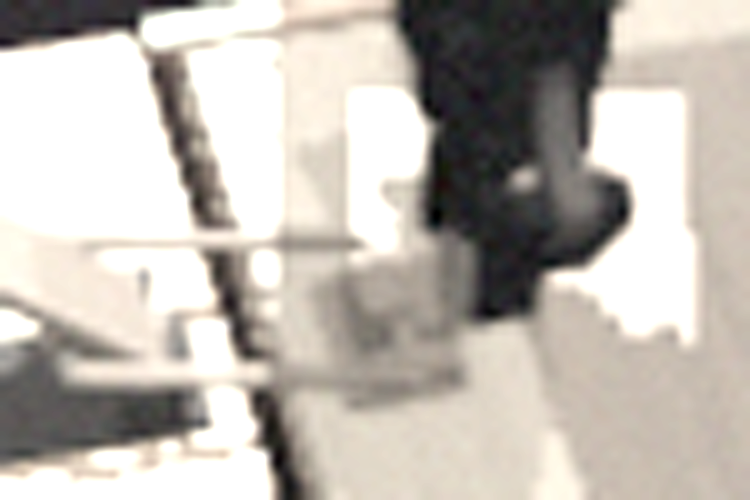

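Call:
carry_out(commands=[[-0.04, 0.12, -0.02, 0, 0, 0], [0, 0, 0, 0, 0, 0]])

```text
clock: 8.9
eef_pos: [0.4766, 0.1289, 0.1196]
tcp_rot: [-1.565, -0.002, 0.316]
ft_force: [-7.2, 12.1, 7.0]
grip_width: 0.0207
```

Call:
carry_out(commands=[[0, 0, 0, 0, 0, 0], [0, 0, 0, 0, 0, 0], [0, 0, 0, 0, 0, 0], [0, 0, 0, 0, 0, 0], [0, 0, 0.5, 0, 0, 0], [0, 0, 1, 0, 0, 0], [0, 0, 2, 0, 0, 0], [0, 0, 3, 0, 0, 0], [0, 0, 3, 0, 0, 0], [0, 0, 3, 0, 0, 0], [-0.6, 2, 1, 0, 0, 0], [-1.2, 3.8, 0, 0, 0, 0], [-1.2, 3.8, 0, 0, 0, 0], [-1.2, 3.8, 0, 0, 0, 0], [0, 0, 0, 0, 0, 0]], claw=50)

```text
clock: 10.15
eef_pos: [0.4327, 0.265, 0.2552]
tcp_rot: [-1.567, -0.002, 0.321]
ft_force: [-0.3, -1.7, -0.5]
grip_width: 0.0426
```

```bash
python3 snap.py 9
```

```text
{'clock': np.float64(10.15), 'joints': array([ 0.3918, -0.0894,  1.7833,  0.0032,  1.4456,  0.07  ]), 'eef_pos': array([0.4327, 0.265 , 0.2552]), 'tcp_rot': array([-1.5675, -0.0018,  0.3214]), 'ft_force': array([-0.2873, -1.6594, -0.5203]), 'grip_width': np.float64(0.0426)}
```

View pics/s9z.png

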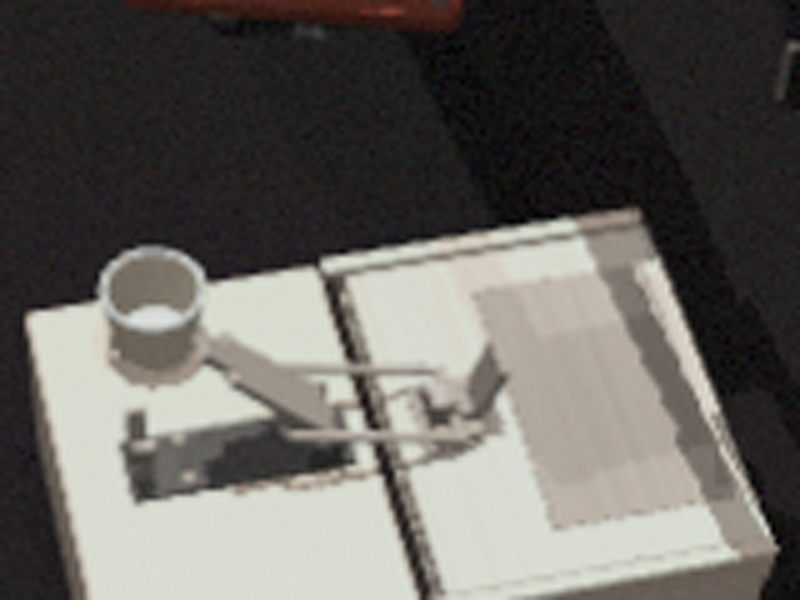

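View pics/t9z.png

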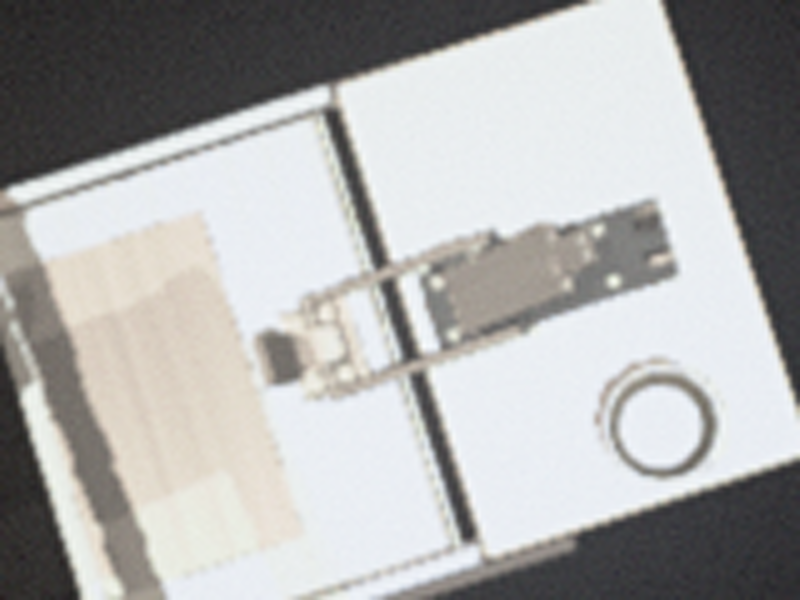

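```bash
python3 - <<'E'
import cv2,numpy as np
def z(f,y0,y1,x0,x1,lo,hi):
    a=cv2.imread(f)[y0:y1,x0:x1]; a=cv2.resize(a,(400,500),interpolation=cv2.INTER_CUBIC).astype(float)
    return np.clip((a-lo)*255/(hi-lo),0,255).astype(np.uint8)
cv2.imwrite("pics/k9.png",np.hstack([z("pics/scene9.png",200,240,345,377,40,235),z("pics/top9.png",240,280,258,290,80,255)]))
E
```

```text
(no output)
```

View pics/k9.png

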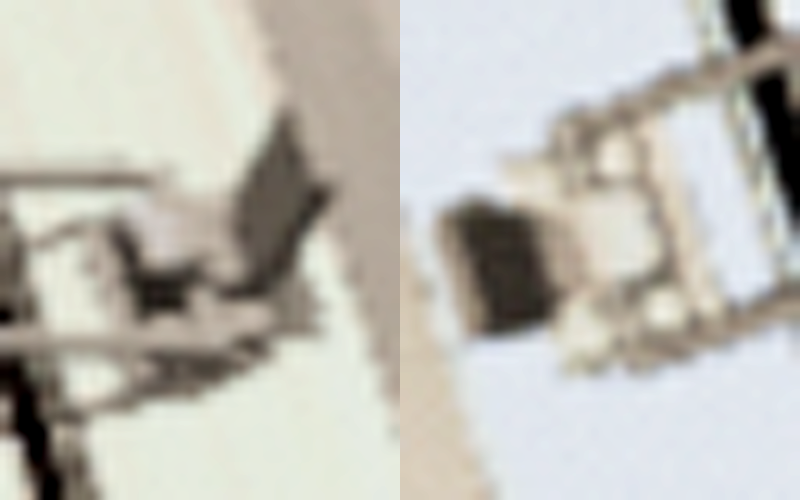

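```bash
python3 - <<'E'
from h import *
T=lambda u,v:((u+.5)/5-.5+210,(v+.5)/5-.5+190); S=lambda u,v:((u+.5)/5-.5+270,(v+.5)/5-.5+140)
for nm,s,t in[('tip',S(222,340),T(590,248)),('pinnear',S(285,434),T(488,238)),('pinrobot',None,T(525,330)),('bar near',None,T(312,305)),('bar rob',None,T(332,392)),('tabtop mid',S(490,345),T(262,350))]:
    if s:p,e=tri(s,t);print(nm,(B.T@(p-piv)*1000).round(1),round(e,4))
    for z in(.125,.145,.19):print(nm,z,((plane('top',[t],z)-piv)@B*1000).round(1)[0][:2])
for t in(.6,.65,.7,.75,.8):
    print(t,'tip',[-92*np.cos(t),126+92*np.sin(t)],'pin',[-30*np.cos(t-.07),126+30*np.sin(t-.07)])
    w=(B@(np.array([-92*np.cos(t)+4*np.sin(t),0,126+92*np.sin(t)+4*np.cos(t)])/1000))+piv
    print(((proj('scene',w)[0]-[270,140])*5).round(),((proj('top',w)[0]-[210,190])*5).round())
E
```

```text
tip [-5.350e+01  1.000e-01  2.002e+02] 0.0104
tip 0.125 [-60.9  -4.8]
tip 0.145 [-60.3  -3.2]
tip 0.19 [-58.9   0.4]
pinnear [-21.4 -20.3 147. ] 0.0025
pinnear 0.125 [-20.2 -22.6]
pinnear 0.145 [-20.2 -20.8]
pinnear 0.19 [-20.3 -16.6]
pinrobot 0.125 [-23.1  20.4]
pinrobot 0.145 [-23.1  21.6]
pinrobot 0.19 [-23.   24.3]
bar near 0.125 [ 61.3 -18.6]
bar near 0.145 [ 60.  -16.8]
bar near 0.19 [ 57.1 -12.7]
bar rob 0.125 [64.5 20. ]
bar rob 0.145 [63.2 21.2]
bar rob 0.19 [60.2 23.9]
tabtop mid [ 82.1  -2.9 165.3] 0.0047
tabtop mid 0.125 [87.8 -6.7]
tabtop mid 0.145 [86.1 -5.1]
tabtop mid 0.19 [82.3 -1.4]
0.6 tip [np.float64(-75.9308765716904), np.float64(177.94710755234325)] pin [np.float64(-25.884212115442832), np.float64(141.1660002361454)]
[166. 371.] [621. 236.]
0.65 tip [np.float64(-73.23970946651313), np.float64(181.67714932771565)] pin [np.float64(-25.093879497455607), np.float64(142.4407181037562)]
[172. 365.] [615. 237.]
0.7 tip [np.float64(-70.36548123017295), np.float64(185.26802722586757)] pin [np.float64(-24.24082524936456), np.float64(143.67434273826808)]
[178. 360.] [608. 239.]
0.75 tip [np.float64(-67.31537593639152), np.float64(188.71076592214675)] pin [np.float64(-23.327181562527837), np.float64(144.86379072055405)]
[185. 354.] [601. 240.]
0.8 tip [np.float64(-64.09701725993922), np.float64(191.9967603627561)] pin [np.float64(-22.355232070346112), np.float64(146.00608905011094)]
[192. 348.] [593. 242.]
```

Call:
carry_out(commands=[[1.1, -3.4, 0, 0, 0, 0], [1.1, -3.4, 0, 0, 0, 0], [1.1, -3.4, 0, 0, 0, 0], [1.1, -3.4, 0, 0, 0, 0], [1.1, -3.4, 0, 0, 0, 0], [1.1, -3.4, 0, 0, 0, 0], [1.1, -3.4, 0, 0, 0, 0], [0, 0, 0, 0, 0, 0], [0, 0, -2, 0, 0, 0], [0, 0, -2, 0, 0, 0], [0, 0, -2, 0, 0, 0], [0, 0, 0, 0, 0, 0]], claw=0)

```text
clock: 11.25
eef_pos: [0.509, 0.0203, 0.1897]
tcp_rot: [-1.568, 0.007, 0.314]
ft_force: [-0.2, 0.1, -0.8]
grip_width: -0.0
```

```bash
python3 snap.py 10
```

```text
{'clock': np.float64(11.25), 'joints': array([-1.1480e-01, -2.9200e-02,  1.8498e+00, -4.0000e-04,  1.3280e+00,
       -4.2850e-01]), 'eef_pos': array([0.509 , 0.0203, 0.1897]), 'tcp_rot': array([-1.5683,  0.0065,  0.3138]), 'ft_force': array([-0.2399,  0.1075, -0.8379]), 'grip_width': np.float64(-0.0)}
```

View pics/s10z.png

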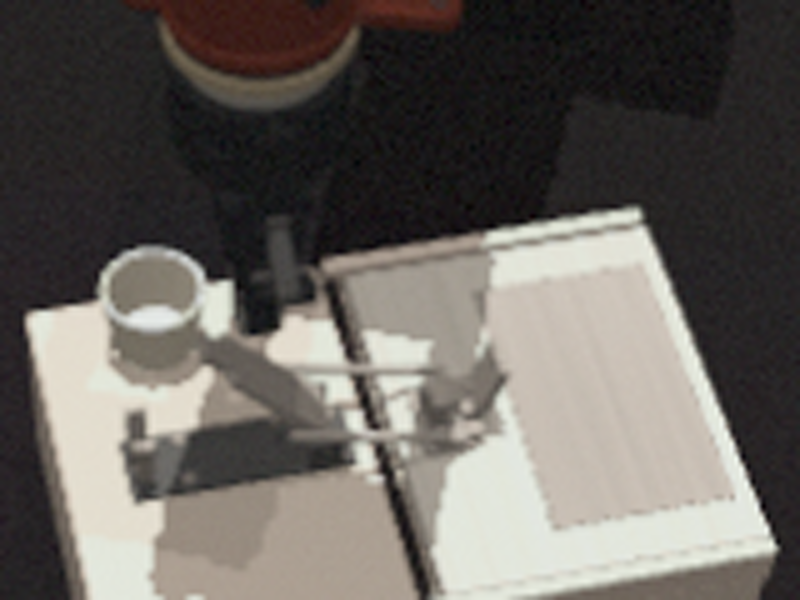

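```bash
python3 - <<'E'
from h import *
for z in(.179,.19,.2,.207):
  for d in(-11,0,11):
    w=np.array([.509,.0203,z])+B@np.array([d/1000,0,0]); print(z,d,((proj('scene',w)[0]-[270,140])*5).round())
E
```

```text
0.179 -11 [234. 358.]
0.179 0 [257. 354.]
0.179 11 [281. 350.]
0.19 -11 [234. 343.]
0.19 0 [257. 339.]
0.19 11 [281. 335.]
0.2 -11 [234. 329.]
0.2 0 [258. 325.]
0.2 11 [281. 321.]
0.207 -11 [234. 319.]
0.207 0 [258. 315.]
0.207 11 [281. 312.]
```

Call:
carry_out(commands=[[0.08, 0.66, 0, 0, 0, 0], [0, 0, -0.6, 0, 0, 0], [0, 0, -0.6, 0, 0, 0], [0, 0, -0.4, 0, 0, 0], [0, 0, 0, 0, 0, 0]])

```text
clock: 11.77
eef_pos: [0.5119, 0.0283, 0.1766]
tcp_rot: [-1.57, 0.002, 0.316]
ft_force: [-0.0, 0.2, -0.1]
grip_width: 0.0
```

Call:
carry_out(commands=[[0, 0, -0.3, 0, 0, 0], [0, 0, -0.3, 0, 0, 0], [0, 0, 0, 0, 0, 0]])

```text
clock: 12.02
eef_pos: [0.5122, 0.0282, 0.171]
tcp_rot: [-1.57, 0.001, 0.316]
ft_force: [-0.1, -0.0, 0.2]
grip_width: 0.0002
```

Call:
carry_out(commands=[[0, 0, -0.3, 0, 0, 0], [0, 0, -0.3, 0, 0, 0], [0, 0, 0, 0, 0, 0]])

```text
clock: 12.27
eef_pos: [0.5122, 0.0281, 0.165]
tcp_rot: [-1.57, 0.001, 0.316]
ft_force: [-0.4, -0.1, -0.8]
grip_width: -0.0007
```

Call:
carry_out(commands=[[-0.24, -0.08, -0.3, 0, 0, 0], [0, 0, -0.3, 0, 0, 0], [0, 0, 0, 0, 0, 0]])

```text
clock: 12.52
eef_pos: [0.5102, 0.0274, 0.1597]
tcp_rot: [-1.571, -0.0, 0.316]
ft_force: [0.2, 1.5, -0.5]
grip_width: -0.0001
```

Call:
carry_out(commands=[[0, 0, -0.3, 0, 0, 0], [0, 0, -0.3, 0, 0, 0], [0, 0, 0, 0, 0, 0]])

```text
clock: 12.77
eef_pos: [0.5111, 0.0273, 0.1546]
tcp_rot: [-1.572, -0.002, 0.316]
ft_force: [0.5, 0.6, 3.3]
grip_width: -0.0003
```

```bash
python3 snap.py 11
```

```text
{'clock': np.float64(12.7667), 'joints': array([-1.0090e-01,  3.3000e-03,  1.8865e+00,  2.0000e-04,  1.2495e+00,
       -4.1700e-01]), 'eef_pos': array([0.5111, 0.0273, 0.1546]), 'tcp_rot': array([-1.5716, -0.0022,  0.3161]), 'ft_force': array([0.4602, 0.6115, 3.3424]), 'grip_width': np.float64(-0.0003)}
```

View pics/s11z.png

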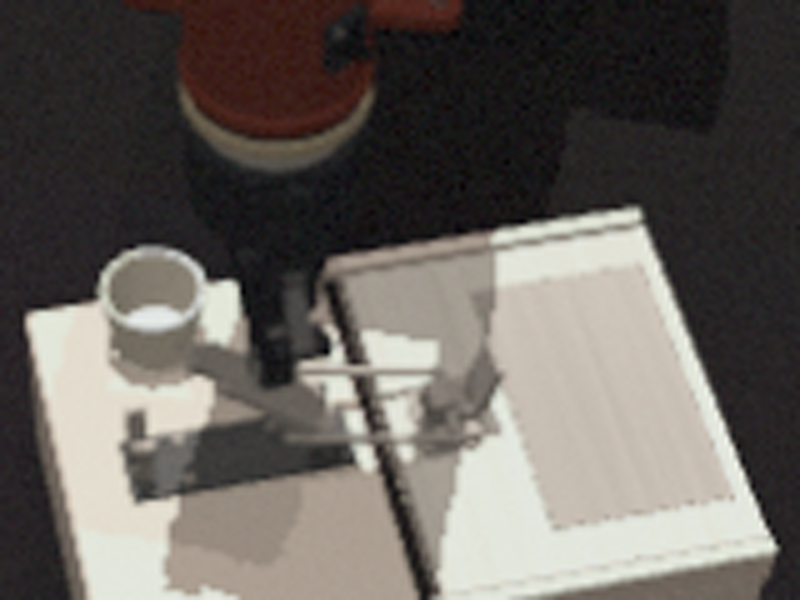

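Call:
carry_out(commands=[[0.1, -0.32, -0.22, 0, 0, 0], [0.1, -0.32, -0.22, 0, 0, 0], [0.1, -0.32, -0.22, 0, 0, 0], [0, 0, 0, 0, 0, 0]])

```text
clock: 13.2
eef_pos: [0.5134, 0.019, 0.1469]
tcp_rot: [-1.568, -0.001, 0.316]
ft_force: [0.8, 3.8, 1.6]
grip_width: -0.0002
```

Call:
carry_out(commands=[[0.06, -0.18, -0.24, 0, 0, 0], [0.06, -0.18, -0.24, 0, 0, 0], [0.05, -0.15, -0.26, 0, 0, 0], [0.05, -0.15, -0.26, 0, 0, 0], [0, 0, 0, 0, 0, 0]])

```text
clock: 13.62
eef_pos: [0.5154, 0.0118, 0.1367]
tcp_rot: [-1.569, -0.0, 0.316]
ft_force: [-0.4, 2.6, 2.7]
grip_width: -0.0001
```

```bash
python3 snap.py 12
```

```text
{'clock': np.float64(13.6167), 'joints': array([-1.3110e-01,  3.4100e-02,  1.8911e+00,  1.4000e-03,  1.2168e+00,
       -4.4770e-01]), 'eef_pos': array([0.5154, 0.0118, 0.1367]), 'tcp_rot': array([-1.5695e+00, -3.0000e-04,  3.1610e-01]), 'ft_force': array([-0.3838,  2.6205,  2.6988]), 'grip_width': np.float64(-0.0001)}
```

View pics/s12z.png

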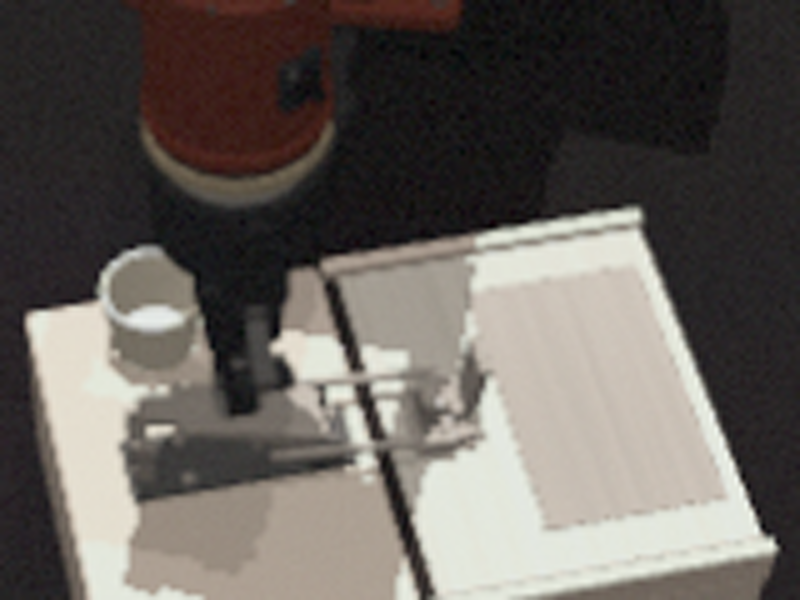

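View pics/t12z.png

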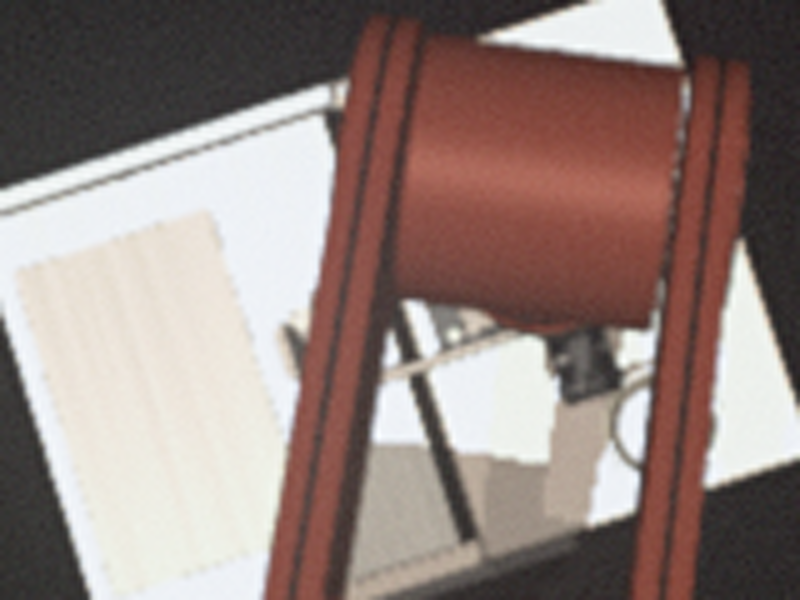

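Call:
carry_out(commands=[[0.06, -0.19, -0.31, 0, 0, 0], [0.06, -0.19, -0.31, 0, 0, 0], [0.06, -0.19, -0.31, 0, 0, 0], [0, 0, 0, 0, 0, 0]])

```text
clock: 14.05
eef_pos: [0.5171, 0.0047, 0.127]
tcp_rot: [-1.571, 0.001, 0.316]
ft_force: [-0.1, 0.0, 0.6]
grip_width: 0.0
```

Call:
carry_out(commands=[[0.03, -0.08, -0.29, 0, 0, 0], [0.03, -0.08, -0.29, 0, 0, 0], [0, 0, 0, 0, 0, 0]])

```text
clock: 14.3
eef_pos: [0.5176, 0.004, 0.1233]
tcp_rot: [-1.57, 0.001, 0.316]
ft_force: [-5.5, 3.2, 11.7]
grip_width: -0.0001
```

Call:
carry_out(commands=[[0.01, -0.03, -0.2, 0, 0, 0], [0, 0, 0, 0, 0, 0]])

```text
clock: 14.47
eef_pos: [0.5177, 0.0039, 0.1225]
tcp_rot: [-1.57, 0.001, 0.316]
ft_force: [-11.1, 3.6, 21.6]
grip_width: -0.0
```

```bash
python3 snap.py 13; python3 - <<'E'
import cv2,numpy as np
a=cv2.imread(f"pics/scene13.png")[205:245,290:375]; a=cv2.resize(a,None,fx=9,fy=9,interpolation=cv2.INTER_CUBIC).astype(float)
cv2.imwrite("pics/s13k.png",np.clip(a*1.6,0,255).astype(np.uint8))
E
```

```text
{'clock': np.float64(14.4667), 'joints': array([-1.4530e-01,  5.6800e-02,  1.8962e+00,  5.0000e-04,  1.1894e+00,
       -4.6160e-01]), 'eef_pos': array([0.5177, 0.0039, 0.1225]), 'tcp_rot': array([-1.570e+00,  6.000e-04,  3.162e-01]), 'ft_force': array([-11.0774,   3.6   ,  21.596 ]), 'grip_width': np.float64(-0.0)}
```

View pics/s13k.png

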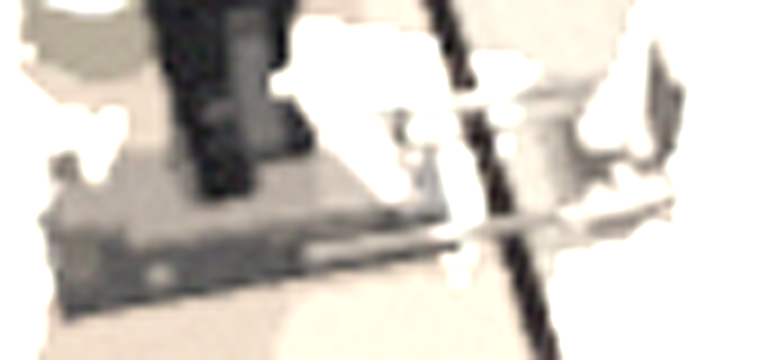

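View pics/s13z.png

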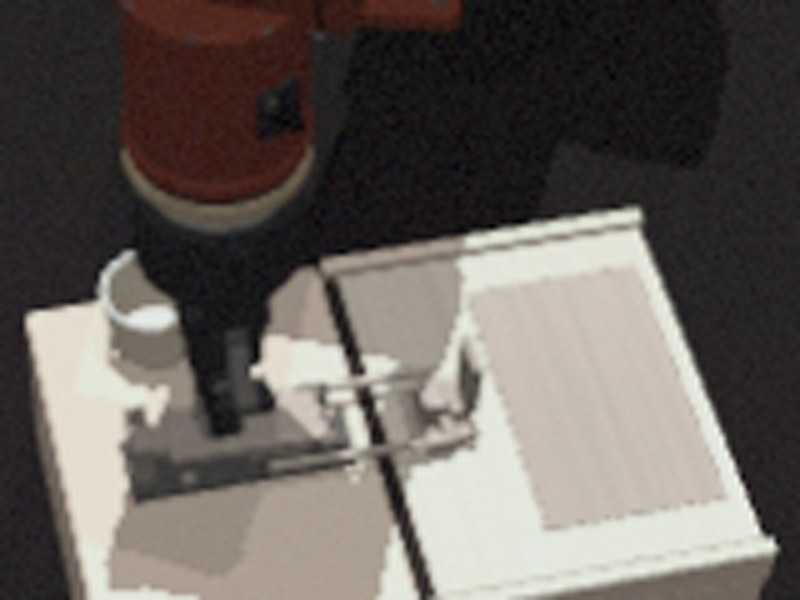

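Call:
carry_out(commands=[[-0.1, 0, -0.1, 0, 0, 0], [0, 0, 0, 0, 0, 0]])

```text
clock: 14.73
eef_pos: [0.5177, 0.0038, 0.1225]
tcp_rot: [-1.571, -0.002, 0.316]
ft_force: [-10.4, 4.6, 23.5]
grip_width: -0.0
```

Call:
carry_out(commands=[[-0.05, -0.02, -0.08, 0, 0, 0], [0, 0, 0, 0, 0, 0]])

```text
clock: 14.9
eef_pos: [0.5178, 0.0038, 0.1224]
tcp_rot: [-1.571, -0.003, 0.316]
ft_force: [-11.0, 5.6, 26.6]
grip_width: 0.0005
```

Call:
carry_out(commands=[[0, 0, 0.5, 0, 0, 0], [0, 0, 1, 0, 0, 0], [0, 0, 3, 0, 0, 0], [0, 0, 3, 0, 0, 0], [0, 0, 3, 0, 0, 0], [-1.2, 3.8, 0.5, 0, 0, 0], [-1.2, 3.8, 0, 0, 0, 0], [-1.2, 3.8, 0, 0, 0, 0], [-1.2, 3.8, 0, 0, 0, 0], [-1.2, 3.8, 0, 0, 0, 0], [-1.2, 3.8, 0, 0, 0, 0], [-1.2, 3.8, 0, 0, 0, 0], [0, 0, 0, 0, 0, 0]])

```text
clock: 15.98
eef_pos: [0.4298, 0.2746, 0.2282]
tcp_rot: [-1.568, 0.0, 0.322]
ft_force: [-0.5, -0.7, 0.7]
grip_width: 0.0004
```

```bash
python3 snap.py 14; python3 - <<'E'
import cv2,numpy as np
a=cv2.imread(f"pics/scene14.png")[205:245,285:370]; a=cv2.resize(a,None,fx=9,fy=9,interpolation=cv2.INTER_CUBIC).astype(float)
cv2.imwrite("pics/s14k.png",np.clip(a,0,255).astype(np.uint8))
from h import *
for t in(0,.05,.1,.15):
  for d,y in((75,-15),(75,15),(92,-8),(92,8)):
    w=(B@(np.array([-d*np.cos(t)+8*np.sin(t),y,126+d*np.sin(t)+8*np.cos(t)])/1000))+piv
    print(t,d,y,((proj('scene',w)[0]-[284.5,204.5])*9).round(),((proj('top',w)[0]-[210,190])*5).round())
E
```

```text
{'clock': np.float64(15.9833), 'joints': array([ 0.4121, -0.0641,  1.8101,  0.0026,  1.3956,  0.0899]), 'eef_pos': array([0.4298, 0.2746, 0.2282]), 'tcp_rot': array([-1.5683e+00,  3.0000e-04,  3.2170e-01]), 'ft_force': array([-0.5124, -0.7012,  0.6503]), 'grip_width': np.float64(0.0004)}
0 75 -15 [178. 246.] [612. 212.]
0 75 15 [156. 157.] [633. 278.]
0 92 -8 [109. 236.] [654. 215.]
0 92 8 [ 98. 188.] [666. 250.]
0.05 75 -15 [180. 237.] [611. 211.]
0.05 75 15 [157. 148.] [633. 277.]
0.05 92 -8 [110. 225.] [653. 214.]
0.05 92 8 [ 99. 177.] [665. 249.]
0.1 75 -15 [182. 228.] [609. 211.]
0.1 75 15 [160. 139.] [631. 277.]
0.1 92 -8 [113. 214.] [652. 214.]
0.1 92 8 [101. 166.] [664. 249.]
0.15 75 -15 [185. 219.] [608. 211.]
0.15 75 15 [162. 129.] [629. 277.]
0.15 92 -8 [116. 203.] [650. 213.]
0.15 92 8 [104. 155.] [662. 249.]
```

View pics/s14k.png

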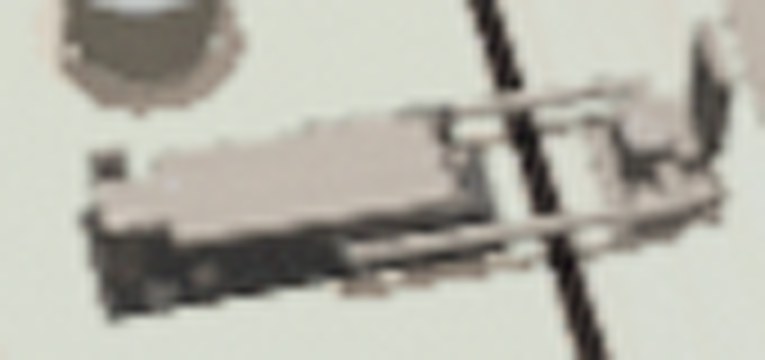

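View pics/t14z.png

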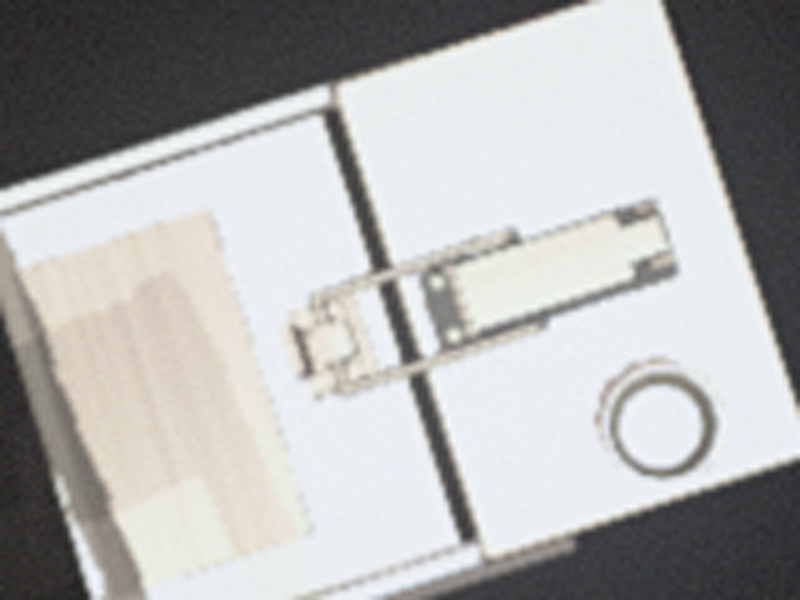

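Call:
carry_out(commands=[[1.13, -3.49, 0, 0, 0, 0], [1.13, -3.49, 0, 0, 0, 0], [1.13, -3.49, 0, 0, 0, 0], [1.13, -3.49, 0, 0, 0, 0], [1.13, -3.49, 0, 0, 0, 0], [1.13, -3.49, 0, 0, 0, 0], [1.13, -3.49, 0, 0, 0, 0], [1.13, -3.49, 0, 0, 0, 0], [0, 0, 0, 0, 0, 0], [0, 0, -2.5, 0, 0, 0], [0, 0, -2.5, 0, 0, 0], [0, 0, -2.5, 0, 0, 0], [0, 0, -1.2, 0, 0, 0], [0, 0, 0, 0, 0, 0], [0, 0, 0, 0, 0, 0]])

```text
clock: 17.33
eef_pos: [0.5224, -0.0106, 0.1411]
tcp_rot: [-1.57, 0.001, 0.315]
ft_force: [0.3, -0.5, 0.9]
grip_width: 0.0004
```

Call:
carry_out(commands=[[-0.22, 0.67, 0, 0, 0, 0], [0, 0, -0.5, 0, 0, 0], [0, 0, -0.5, 0, 0, 0], [0, 0, -0.4, 0, 0, 0], [0, 0, 0, 0, 0, 0]])

```text
clock: 17.75
eef_pos: [0.5201, -0.003, 0.1265]
tcp_rot: [-1.57, 0.001, 0.316]
ft_force: [-0.1, 0.5, 0.8]
grip_width: -0.0001
```

Call:
carry_out(commands=[[0, 0, -0.2, 0, 0, 0], [0, 0, -0.1, 0, 0, 0], [0, 0, 0, 0, 0, 0]])

```text
clock: 18.0
eef_pos: [0.5205, -0.0032, 0.124]
tcp_rot: [-1.571, 0.0, 0.316]
ft_force: [-0.3, -0.0, -0.0]
grip_width: -0.0002
```

Call:
carry_out(commands=[[0, 0, -0.1, 0, 0, 0], [0, 0, 0, 0, 0, 0]])

```text
clock: 18.17
eef_pos: [0.5207, -0.0032, 0.1232]
tcp_rot: [-1.571, -0.0, 0.316]
ft_force: [-0.6, -1.1, 1.1]
grip_width: -0.0001
```

Call:
carry_out(commands=[[-0.05, 0, -0.1, 0, 0, 0], [0, 0, 0, 0, 0, 0]])

```text
clock: 18.33
eef_pos: [0.5207, -0.0033, 0.123]
tcp_rot: [-1.571, -0.001, 0.316]
ft_force: [-0.1, 0.6, 3.4]
grip_width: -0.0002
```

Call:
carry_out(commands=[[-0.05, 0, -0.1, 0, 0, 0], [0, 0, 0, 0, 0, 0]])

```text
clock: 18.5
eef_pos: [0.5208, -0.0033, 0.1229]
tcp_rot: [-1.572, -0.003, 0.316]
ft_force: [-1.1, 0.2, 8.7]
grip_width: -0.0003
```

Call:
carry_out(commands=[[-0.05, 0, -0.12, 0, 0, 0], [0, 0, 0, 0, 0, 0]])

```text
clock: 18.67
eef_pos: [0.5208, -0.0033, 0.1228]
tcp_rot: [-1.572, -0.004, 0.316]
ft_force: [-3.6, 0.6, 12.8]
grip_width: 0.0
```

Call:
carry_out(commands=[[-0.05, 0, -0.12, 0, 0, 0], [0, 0, 0, 0, 0, 0]])

```text
clock: 18.83
eef_pos: [0.5209, -0.0033, 0.1227]
tcp_rot: [-1.573, -0.005, 0.316]
ft_force: [-4.3, 2.6, 19.2]
grip_width: -0.0001
```

Call:
carry_out(commands=[[-0.05, 0, -0.1, 0, 0, 0], [0, 0, 0, 0, 0, 0]])

```text
clock: 19.0
eef_pos: [0.521, -0.0033, 0.1226]
tcp_rot: [-1.573, -0.006, 0.316]
ft_force: [-5.7, 2.0, 24.2]
grip_width: 0.0004
```

Call:
carry_out(commands=[[-0.05, 0, -0.1, 0, 0, 0], [0, 0, 0, 0, 0, 0]])

```text
clock: 19.17
eef_pos: [0.5209, -0.0034, 0.1221]
tcp_rot: [-1.574, -0.007, 0.316]
ft_force: [-5.9, 2.2, 25.6]
grip_width: 0.0004
```

Call:
carry_out(commands=[[-0.04, 0, -0.07, 0, 0, 0], [0, 0, 0, 0, 0, 0], [0, 0, 0, 0, 0, 0]])

```text
clock: 19.42
eef_pos: [0.521, -0.0034, 0.1219]
tcp_rot: [-1.574, -0.008, 0.316]
ft_force: [-5.2, 1.8, 27.9]
grip_width: 0.0003
```

Call:
carry_out(commands=[[-0.02, 0, -0.08, 0, 0, 0], [0, 0, 0, 0, 0, 0], [0, 0, 0, 0, 0, 0]])

```text
clock: 19.67
eef_pos: [0.521, -0.0034, 0.1216]
tcp_rot: [-1.575, -0.008, 0.316]
ft_force: [-6.2, 2.0, 30.4]
grip_width: -0.0004
```

Call:
carry_out(commands=[[-0.02, 0, -0.06, 0, 0, 0], [0, 0, 0, 0, 0, 0], [0, 0, 0, 0, 0, 0]])

```text
clock: 19.92
eef_pos: [0.521, -0.0035, 0.1213]
tcp_rot: [-1.575, -0.009, 0.316]
ft_force: [-6.6, 2.1, 31.2]
grip_width: 0.0002
```

Call:
carry_out(commands=[[-0.02, 0, -0.05, 0, 0, 0], [0, 0, 0, 0, 0, 0], [0, 0, 0, 0, 0, 0]])

```text
clock: 20.17
eef_pos: [0.5211, -0.0035, 0.1213]
tcp_rot: [-1.575, -0.009, 0.316]
ft_force: [-6.6, 2.9, 34.4]
grip_width: 0.0
```

Call:
carry_out(commands=[[-0.02, 0, -0.04, 0, 0, 0], [0, 0, 0, 0, 0, 0], [0, 0, 0, 0, 0, 0]])

```text
clock: 20.42
eef_pos: [0.5211, -0.0035, 0.1213]
tcp_rot: [-1.575, -0.01, 0.316]
ft_force: [-8.3, 2.8, 36.4]
grip_width: 0.0001
```

Call:
carry_out(commands=[[0.2, 0, 0.5, 0, 0, 0], [0.2, 0, 1, 0, 0, 0], [0, 0, 3, 0, 0, 0], [0, 0, 3, 0, 0, 0], [0, 0, 3, 0, 0, 0], [-1.2, 3.8, 0.5, 0, 0, 0], [-1.2, 3.8, 0, 0, 0, 0], [-1.2, 3.8, 0, 0, 0, 0], [-1.2, 3.8, 0, 0, 0, 0], [-1.2, 3.8, 0, 0, 0, 0], [-1.2, 3.8, 0, 0, 0, 0], [-1.2, 3.8, 0, 0, 0, 0], [0, 0, 0, 0, 0, 0]])

```text
clock: 21.5
eef_pos: [0.4335, 0.2684, 0.2237]
tcp_rot: [-1.568, 0.001, 0.322]
ft_force: [1.3, 1.2, -0.1]
grip_width: -0.0002
```

```bash
python3 snap.py 15; python3 - <<'E'
import cv2,numpy as np
r=[]
for k in(14,15):
  a=cv2.imread(f"pics/scene{k}.png")[208:242,290:370]; r.append(cv2.resize(a,None,fx=9,fy=8.5,interpolation=cv2.INTER_CUBIC))
cv2.imwrite("pics/s15k.png",np.vstack(r))
E
```

```text
{'clock': np.float64(21.5), 'joints': array([ 0.3975, -0.0611,  1.8157,  0.0032,  1.3874,  0.075 ]), 'eef_pos': array([0.4335, 0.2684, 0.2237]), 'tcp_rot': array([-1.5677e+00,  7.0000e-04,  3.2200e-01]), 'ft_force': array([ 1.2791,  1.1934, -0.1095]), 'grip_width': np.float64(-0.0002)}
```

View pics/s15k.png

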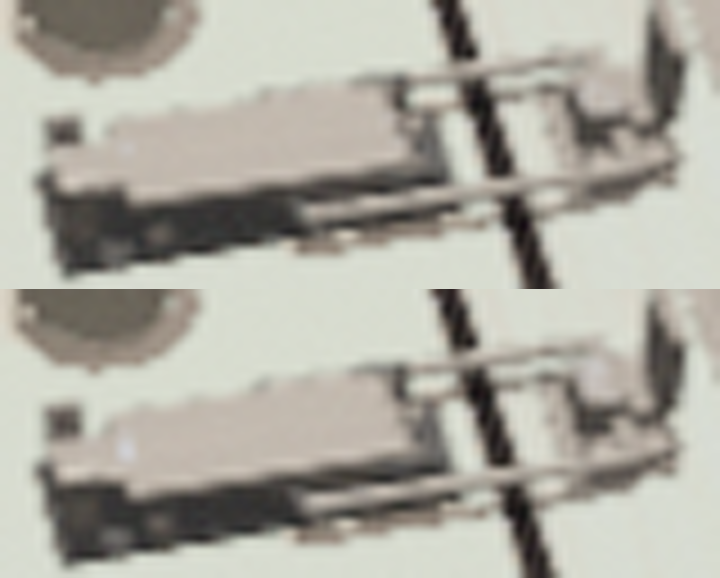

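View pics/t15z.png

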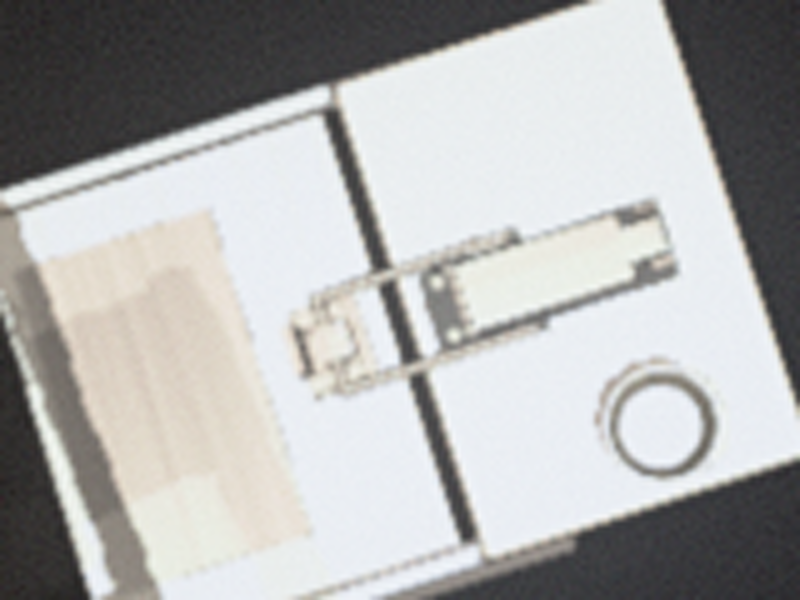

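Call:
carry_out(commands=[[1.05, -3.33, 0, 0, 0, 0], [1.05, -3.33, 0, 0, 0, 0], [1.05, -3.33, 0, 0, 0, 0], [1.05, -3.33, 0, 0, 0, 0], [1.05, -3.33, 0, 0, 0, 0], [1.05, -3.33, 0, 0, 0, 0], [1.05, -3.33, 0, 0, 0, 0], [1.05, -3.33, 0, 0, 0, 0], [0, 0, 0, 0, 0, 0], [0, 0, -2.5, 0, 0, 0], [0, 0, -2.5, 0, 0, 0], [0, 0, -2.5, 0, 0, 0], [0, 0, -1.8, 0, 0, 0], [0, 0, 0, 0, 0, 0], [0, 0, 0, 0, 0, 0]])

```text
clock: 22.85
eef_pos: [0.5192, -0.0045, 0.1299]
tcp_rot: [-1.57, 0.003, 0.314]
ft_force: [-0.1, 0.0, 0.4]
grip_width: -0.0
```

Call:
carry_out(commands=[[0, 0, -0.4, 0, 0, 0], [0, 0, -0.3, 0, 0, 0], [0, 0, 0, 0, 0, 0]])

```text
clock: 23.1
eef_pos: [0.5209, -0.0038, 0.1245]
tcp_rot: [-1.572, -0.001, 0.316]
ft_force: [-0.5, -0.2, 1.2]
grip_width: 0.0
```

Call:
carry_out(commands=[[0, 0, -0.1, 0, 0, 0], [0, 0, 0, 0, 0, 0]])

```text
clock: 23.27
eef_pos: [0.5208, -0.0036, 0.1234]
tcp_rot: [-1.571, -0.001, 0.316]
ft_force: [0.1, 0.2, -0.8]
grip_width: -0.0001
```

Call:
carry_out(commands=[[0, 0, -0.1, 0, 0, 0], [0, 0, 0, 0, 0, 0]])

```text
clock: 23.43
eef_pos: [0.5205, -0.0035, 0.1219]
tcp_rot: [-1.571, -0.0, 0.316]
ft_force: [-0.9, 0.2, -0.3]
grip_width: -0.0002
```

Call:
carry_out(commands=[[0, 0, -0.1, 0, 0, 0], [0, 0, 0, 0, 0, 0]])

```text
clock: 23.6
eef_pos: [0.5206, -0.0035, 0.1216]
tcp_rot: [-1.571, -0.0, 0.316]
ft_force: [-2.2, 0.8, 6.5]
grip_width: 0.0002
```

Call:
carry_out(commands=[[0, 0, -0.1, 0, 0, 0], [0, 0, 0, 0, 0, 0]])

```text
clock: 23.77
eef_pos: [0.5207, -0.0035, 0.1216]
tcp_rot: [-1.571, -0.0, 0.316]
ft_force: [-6.0, 1.3, 11.5]
grip_width: 0.0003
```

Call:
carry_out(commands=[[0, 0, 0.5, 0, 0, 0], [0, 0, 1.5, 0, 0, 0], [0, 0, 2, 0, 0, 0], [1.9, 0.62, 0, 0, 0, 0], [1.9, 0.62, 0, 0, 0, 0], [1.9, 0.62, 0, 0, 0, 0], [0, 0, 0, 0, 0, 0], [0, 0, -2, 0, 0, 0], [0, 0, -2, 0, 0, 0], [0, 0, -1.5, 0, 0, 0], [0, 0, 0, 0, 0, 0], [0, 0, 0, 0, 0, 0]])

```text
clock: 24.77
eef_pos: [0.5762, 0.015, 0.1039]
tcp_rot: [-1.57, 0.002, 0.316]
ft_force: [0.3, -0.3, 0.0]
grip_width: 0.0002
```

Call:
carry_out(commands=[[0, 0, -0.2, 0, 0, 0], [0, 0, 0, 0, 0, 0]])

```text
clock: 24.93
eef_pos: [0.5782, 0.0149, 0.104]
tcp_rot: [-1.572, -0.002, 0.316]
ft_force: [-0.5, 0.2, -0.7]
grip_width: 0.0002
```

Call:
carry_out(commands=[[0, 0, -0.2, 0, 0, 0], [0, 0, -0.1, 0, 0, 0], [0, 0, 0, 0, 0, 0]])

```text
clock: 25.18
eef_pos: [0.5775, 0.015, 0.1001]
tcp_rot: [-1.571, -0.0, 0.316]
ft_force: [0.6, -0.9, -1.2]
grip_width: -0.0004
```

Call:
carry_out(commands=[[0, 0, -0.1, 0, 0, 0], [0, 0, 0, 0, 0, 0]])

```text
clock: 25.35
eef_pos: [0.5773, 0.015, 0.0988]
tcp_rot: [-1.571, 0.0, 0.316]
ft_force: [-0.6, 0.4, 0.0]
grip_width: 0.0
```

Call:
carry_out(commands=[[0, 0, -0.1, 0, 0, 0], [0, 0, 0, 0, 0, 0]])

```text
clock: 25.52
eef_pos: [0.5773, 0.015, 0.0976]
tcp_rot: [-1.571, 0.0, 0.316]
ft_force: [0.2, -0.4, -0.2]
grip_width: -0.0
```

Call:
carry_out(commands=[[0, 0, -0.1, 0, 0, 0], [0, 0, 0, 0, 0, 0]])

```text
clock: 25.68
eef_pos: [0.5774, 0.015, 0.0974]
tcp_rot: [-1.571, 0.0, 0.316]
ft_force: [-2.1, -0.1, 4.7]
grip_width: -0.0002
```

Call:
carry_out(commands=[[0, 0, 0.5, 0, 0, 0], [0, 0, 2, 0, 0, 0], [0, 0, 3, 0, 0, 0], [0, 0, 3, 0, 0, 0], [0, 0, 3, 0, 0, 0], [-2, 3.4, 0, 0, 0, 0], [-2, 3.4, 0, 0, 0, 0], [-2, 3.4, 0, 0, 0, 0], [-2, 3.4, 0, 0, 0, 0], [-2, 3.4, 0, 0, 0, 0], [-2, 3.4, 0, 0, 0, 0], [-2, 3.4, 0, 0, 0, 0], [-2, 3.4, 0, 0, 0, 0], [0, 0, 0, 0, 0, 0], [0, 0, 0, 0, 0, 0]])

```text
clock: 26.93
eef_pos: [0.4163, 0.2887, 0.2121]
tcp_rot: [-1.571, -0.0, 0.321]
ft_force: [0.5, -0.8, 0.2]
grip_width: -0.0001
```

```bash
python3 snap.py 16; python3 - <<'E'
import cv2
a=cv2.imread("pics/scene0.png");b=cv2.imread("pics/scene16.png");cv2.imwrite("pics/f16.png",b)
for n,r in(("jar",(185,240,145,190)),("tub",(245,315,450,515)),("pot",(188,215,285,315))):
    d=cv2.absdiff(cv2.blur(a,(3,3)),cv2.blur(b,(3,3)))[r[0]:r[1],r[2]:r[3]].max(2); print(n,d.mean(),(d>50).sum())
E
```

```text
{'clock': np.float64(26.9333), 'joints': array([ 4.5060e-01, -6.1100e-02,  1.8378e+00, -1.0000e-04,  1.3644e+00,
        1.3000e-01]), 'eef_pos': array([0.4163, 0.2887, 0.2121]), 'tcp_rot': array([-1.5708e+00, -5.0000e-04,  3.2060e-01]), 'ft_force': array([ 0.4756, -0.7586,  0.2225]), 'grip_width': np.float64(-0.0001)}
jar 2.789090909090909 0
tub 1.9173626373626373 0
pot 1.9308641975308642 0
```

View pics/f16.png

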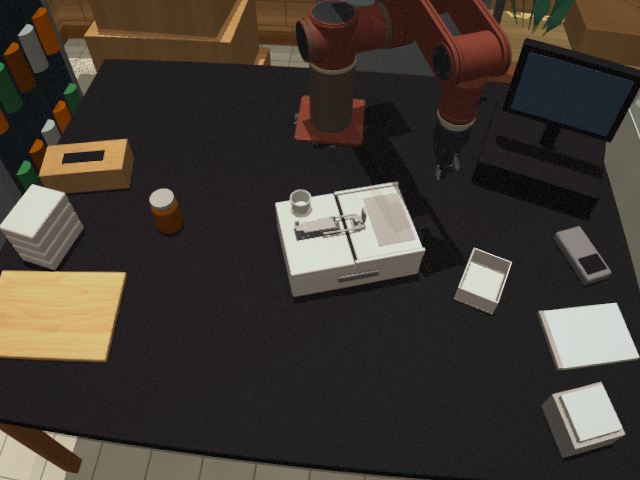

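View pics/s16z.png

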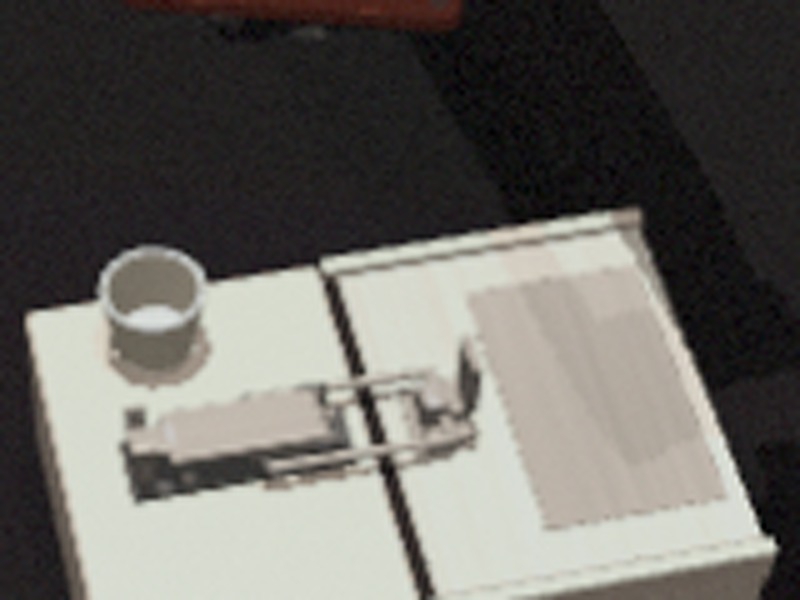

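The lever lies flat in its clip, between (130,440) and (340,400) in the zoomed scene view. The bar is in the keeper near (450,420), the lid is drawn in, and the pot, jar and tub haven't moved. The arm is clear, so I'm handing in.

```bash
python3 -c "
from cell import order
print(order.hand_in())"
```

```text
the job is handed in; nothing more can be done
None
```

The lid is fastened and the job was handed in at about 27 s. I lifted the loop by its tab, hooked its bar under the keeper lip and let go. Then I pressed the lever past centre and home into its clip.

**Last checks**
- **Lever home:** a light touch found the lever's face 24.2 mm above the deck, against 24 mm when flat, so it is within about 0.003 rad of its stop. It stayed there after I let go.
- **Lid and loop:** the pictures show the bar in the keeper and the lid drawn towards the lever. I did not measure the 5 mm draw directly.
- **Bystanders:** picture differences show the pot, jar and tub unmoved.

**What went wrong or disagreed**
- **First grasp missed:** the jaws closed on nothing, above the tab. The fingertips stood about 12 mm behind the TCP, not 11 mm ahead as the text says. I went 22 mm lower and the second grasp held.
- **First press stopped short:** at about 27 N the lever wedged in the clip, about 0.02 rad from home. A second press drove it home.
- **Higher press force than described:** that second press peaked at about 36 N vertical (37 N in all), more than the 25 N described but under the 40 N limit.
- **Keeper height:** the bar met the keeper floor about 3 mm higher than the pictures had suggested.

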